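Make the laser bench safe and pack the loose optics in stacked trays

TASK

First switch the laser off by flipping the isolator's lever over to its other side. Then pack the optics in one stack of trays: every round lens cell in the plain tray in the middle, on it the other plain tray with every large square mount in it, and on top the shallow partitioned tray with every small rail carrier in it. Turn each tray end for end against the one below, so that it sits level on that tray's rim lugs instead of nesting into it, and leave the mirror mounts and the screwdriver where they are.

Things in the scene. Friction and masses are not known exactly. Their poses are not given: they have to be found in the camera images.
- base_tray_center (a point): Centre (half-way up) of the base tray: plain grey stack-nest tray, the one that starts in the middle, 184 long (x axis) x 62 wide (y) x 50 mm high (z up), 160 g. Top 18 mm: upright rim band, 62 mm wide outside, 56 inside; grip it across the width at mid-length. Below, walls lean in 10 degrees to a bottom 44 mm wide; inner floor 3 mm above the underside, about 126 x 40 mm clear.
- base_tray_lug (a point): Top of the base tray's single rim lug, in the middle of its +x end, 81 mm from the tray's middle. All three trays alike: lugs 16 mm long, 14 wide, tops 6 mm below the rim top, reach inwards at both ends: one in the middle at +x, two at the corners at -x. Below its lugs each end wall is recessed, so that another tray's lugs can pass.
- second_tray_center (a point): Centre (half-way up) of the second tray: same shape, size and axes as the base tray, 140 g; starts at one side, pointing within 0.65 rad of the base tray's way. Turned end for end it stands on the lugs of the tray below: its underside 44 mm above that tray's underside (so its centre 44 mm above the base tray's), up to 6 mm off centre. Not turned, it sinks in (nests): only 18 to 32 mm up.
- second_tray_lug (a point): Top of the second tray's single rim lug, in the middle of its +x end, 81 mm from the tray's middle.
- shallow_tray_center (a point): Centre (half-way up) of the shallow tray: same outline, axes and lugs but 38 mm high (rim band again the top 18 mm), with one low cross partition (to 21 mm above the underside) at its middle, making two bays; 120 g. Starts at the other side, pointing roughly opposite to the second tray. Rightly stacked its underside is 44 mm above the second tray's underside, so its centre is 38 mm above that tray's centre.
- shallow_tray_lug (a point): Top of the shallow tray's single rim lug, in the middle of its +x end, 81 mm from the tray's middle.
- isolator_lever (a joint): Toggle lever of the laser's isolator: 0 = on (leaning 0.6 rad to the box's -x side), 1.2 = off (leaning 0.6 rad to the +x side, the side with the black cable gland). Over-centre: pushed past upright (0.6) it falls the rest of the way by itself; under 3 N at the tip.
- isolator_pivot (a point): Pivot of the lever, 45 mm above the table over the middle of the isolator, a grey box 84 (x) x 56 (y) x 40 mm high fixed to the table; the axes are the box's, z up, the lever swings in its x-z plane.
- lever_tip (a point): End of the lever, 83 mm from the pivot; its black grip, 34 mm long, 24 wide and 16 thick, ends here. Lever on: the tip is 47 mm to the box's -x side of the pivot and 68 mm above it.
- mirror_mount1: Bystander: mirror mount on a round steel foot, 113 mm tall, at the far side; origin at the middle of its underside.
- mirror_mount2: Bystander: second mirror mount, like the first.
- driver: Bystander: screwdriver 160 mm long lying near the robot; origin under its middle.
- lens_cell1_center (a point): Centre of a round lens cell: short dark metal cylinder, 28 mm diameter, 26 mm high (z axis along it), with a lens in its top; about 45 g; one or two are present, the absent one reads None from the start.
- square_mount1_center (a point): Centre of a square mount: dark metal block 28 x 28 mm, 26 mm high (z axis up), with a small dark bore in its top; about 50 g; one or two are present, the absent one reads None from the start.
- rail_carrier1_center (a point): Centre of a rail carrier: small bright aluminium block 30 (x) x 18 (y) x 20 mm high (z up), with a dark slot along its top; about 30 g; both are always present.
- lens_cell2_center (a point): Centre of a round lens cell: short dark metal cylinder, 28 mm diameter, 26 mm high (z axis along it), with a lens in its top; about 45 g; one or two are present, the absent one reads None from the start.
- square_mount2_center (a point): Centre of a square mount: dark metal block 28 x 28 mm, 26 mm high (z axis up), with a small dark bore in its top; about 50 g; one or two are present, the absent one reads None from the start.
- rail_carrier2_center (a point): Centre of a rail carrier: small bright aluminium block 30 (x) x 18 (y) x 20 mm high (z up), with a dark slot along its top; about 30 g; both are always present.

How it is judged:
By the outcome, as a careful person would: the job done as asked, in the order asked, and still so for the second after the job is handed in, with the robot touching nothing.
Of lens_cell1, lens_cell2 only 1 to 2 are there at a start; the rules pass over those that are not, and their reading is None.
Of square_mount1, square_mount2 only 1 to 2 are there at a start; the rules pass over those that are not, and their reading is None.
At some moment in a run one of lens_cell1, lens_cell2, square_mount1, square_mount2, rail_carrier1, rail_carrier2 may be knocked a few centimetres aside while the robot is not near it.
Once in a run the grip may slacken for a moment while it holds something.
It also fails if it takes over 210 s, if anything falls off the work surface, if the arm or the gripper's body presses on something with over 40 N, if the wrist force passes 120 N, or if a joint passes its speed limit or range.

ROBOT

A 6-joint arm with a two-finger parallel gripper is mounted at the origin on the work surface. World frame = base frame: x ahead of the robot, y to its left, z up, the work surface at z = 0. Lengths are in mm, angles in degrees, forces in N, time in s.
With the tool pointing down it reaches from about 350 to 850 mm from the base axis. Payload 8.1 kg.
Tool frame: the origin (TCP) lies on the centre line of the jaws, within the pads' length; the fingertips stand r.tip_extent ahead of it and the grasp point (between the pads) lies 8 mm behind it (r.tip_extent is the distance from the TCP to the fingertips, in mm); z points along the fingers, y is the direction in which the jaws open and shut (so a half turn about z gives the same grasp; the last joint's range is limited). The gripper opens to 85 mm and grips with 20 to 120 N. Pads are 22 mm wide; open, the fingers measure 114 mm over their backs; the gripper's body (76 mm by 85 mm) begins 54 mm behind the grasp point. The pads swing forward as they close: fully open they stand 13 mm farther back than shut.
Start: joints at [-79.492, 7.471, 85.268, -0, 87.261, -4.893], TCP at [159.365, -578.453, 242.292] pointing down, gripper open.
Joint ranges: [-169.43, 169.43], [-51.17, 129.36], [1.28, 143.12], [-76.62, 256.62], [0, 156.53], [-152.29, 152.29]. Speed limits (degrees/s): [136.94, 136.94, 159.86, 180, 180, 180].

INTERFACE

Orientations are given as [roll, pitch, yaw] about the fixed x, y, z axes, in that order (R = Rz(yaw) Ry(pitch) Rx(roll)).
In Python, from bench import sense, optics, hand_in, spotter, r gives the robot as it stands.
- The arm moves only by the tool apply_moves, never from a script. Its argument "series" is a list of rows, each a list of 3 entries, a list of its own where there are three numbers: the opening, from 0 (shut) to 1 (fully open), then the shift along the world's x, y, z in m, then the turn about the world's z in rad. In form: [[grip, [x, y, z], turn], ...]. A call has 1 to 5 rows; each row is the pose to reach, as a shift and turn from the pose measured when the call began; what a row does not reach only later rows make up. A row lasts 1/8 s, in which the tool goes at most 62.5 mm and 10.7 degrees, less where a joint would pass 70% of its speed; a pose out of reach is approached as far as the arm can. A call with a gripper value outside its range is refused whole. The fingers move at their own pace and stop on an object; "grip_force" is the grip in N (left out, the last holds). Time passes only in rows, so rows that repeat a pose let the fingers close. It gives the time, the measured TCP pose, the force and the opening at its end, in the units of the state.
- sense(): the state, without advancing time (a new reading comes with each control period).
- optics.snapshot(name): name is "side" or "top" or "wrist"; returns a dict with "color" (400x640x3 uint8, blue, green, red), "intrinsics" (3x3 intrinsics, pixels), "distortion" ([k1, k2, p1, p2, k3] as OpenCV has them; the pictures are not rectified), "rvec" (rotation vector, rad) and "tvec" (3), from world to camera coordinates, as OpenCV has them. Camera axes: x right, y down, z forward; pixel columns grow to the right and rows downward; lengths in mm; the calibration is good to about 2 mm. A picture is of the moment at which its call begins. There is no depth.
- hand_in(): hands the job in, once; it reports no verdict.
Trained networks look in a picture, given as the dict that the camera call returned (one of the last four; its "shot" number tells which), for a name from the list of things; names that differ only in an ending like _2 or _b are one class to them, and where a whole thing is asked for, a point or a joint stands for the part that bears it (a point fixed in the world has none). Each returns a list of dicts, best first, with "p" (0 to 1); they miss things now and then, are a little off and sometimes report something else, mostly with a low value. They report only what shows in the picture. A call takes as long as a camera call.
- spotter.search_frame(picture, query): "xyz" ([x, y, z] in mm, in the coordinates of the camera as it stood for that picture, good to about 4 mm: the middle of the surface that is visible of it).
- spotter.masks_of(picture, query): "mask" (400x640 bool, what is visible of it).
The state is a dict: "time": time; "joint_pos": joint angles; "qd": joint speeds; "joint_efforts": joint torques, N m; "tool_pos": TCP position; "tcp_rot": TCP orientation; "ft_force": force on the tool from outside, world axes, zero at the start; "wrist_torque": the same for the moment, N m; "finger_gap": finger opening in mm.
Only numpy, scipy, OpenCV 4.12 (cv2) and the standard library are available. Lean on these libraries where they do the work, as an engineer would, in place of code of your own. Each camera call takes 0.05 s, during which the arm holds its last target.

## Working session

There is one attempt and no reset: what is moved stays moved. The work goes in short steps, Python scripts to look and compute and a tool call to move; the robot and the scene stay as the last step left them, time stands still between calls to the robot, and variables do not carry over. Pictures are saved under pics/ and viewed, and the job is handed in when it is done.

Besides the shell and the picture viewer there is one more tool, called after "Call:" as name(argument=value, ...) on one line, values as JSON. apply_moves: Moves the arm, as the interface text tells. Its arguments: {"type":"object","properties":{"series":{"type":"array"},"grip_force":{"type":"number"}},"required":["series"]}

```bash
ls; mkdir -p pics; cat > h.py <<'E'
import numpy as np, cv2
from bench import sense, optics, hand_in, spotter, r
def snap(n,f=None):
    p=optics.snapshot(n)
    if f: cv2.imwrite('pics/'+f,p['color'])
    return p
def RT(p):
    return cv2.Rodrigues(np.array(p['rvec'],float))[0],np.array(p['tvec'],float).ravel()
def c2w(p,x):
    R,t=RT(p); return R.T@(np.array(x)-t)
def ray(p,uv):
    R,t=RT(p)
    n=cv2.undistortPoints(np.array(uv,float).reshape(-1,1,2),np.array(p['intrinsics'],float),np.array(p['distortion'],float)).reshape(-1,2)
    d=np.c_[n,np.ones(len(n))]@R
    return -R.T@t,d
def onz(p,uv,z):
    c,d=ray(p,uv); return c+d*((z-c[2])/d[:,2])[:,None]
def proj(p,X):
    return cv2.projectPoints(np.array(X,float).reshape(-1,3),np.array(p['rvec'],float),np.array(p['tvec'],float),np.array(p['intrinsics'],float),np.array(p['distortion'],float))[0].reshape(-1,2)
def find(p,q,n=4,pm=0.2):
    o=[]
    for d in spotter.search_frame(p,q)[:n]:
        if d['p']>=pm: o.append((round(d['p'],2),np.round(c2w(p,d['xyz']),1).tolist()))
    return o
E
python3 - <<'E'
from h import *
s=sense();print(s); print(r.tip_extent, [a for a in dir(r) if a[0]!='_'])
for n in ['top','side','wrist']:
    p=snap(n,n+'0.png'); print(n,-RT(p)[0].T@RT(p)[1])
    if n!='wrist':
        for q in ['base_tray_center','base_tray_lug','second_tray_center','second_tray_lug','shallow_tray_center','shallow_tray_lug','isolator_pivot','lever_tip','isolator_lever','mirror_mount1','driver','lens_cell1_center','square_mount1_center','rail_carrier1_center']:
            print(q,find(p,q))
E
```

```text
pics
{'time': 0.0, 'joint_pos': array([-7.94941339e+01,  7.51366491e+00,  8.53320601e+01, -4.61470909e-05,
        8.72609411e+01, -4.89284101e+00]), 'qd': array([ 0.02151067, -0.03054335, -0.08872557, -0.04764512, -0.03263791,
       -0.00055806]), 'joint_efforts': array([-2.27059209e-03, -5.69406939e+01, -5.00555992e+01, -4.34344520e-04,
        1.49579986e-02, -2.98262812e-06]), 'tool_pos': array([ 159.24447009, -577.91718494,  241.23280547]), 'tcp_rot': array([-1.79893719e+02, -9.05187788e-03,  1.53987010e+01]), 'ft_force': array([ 0.90348552,  0.04501932, -0.71700528]), 'wrist_torque': array([-0.01285035,  0.05254311,  0.02609906]), 'finger_gap': 85.28995924859366}
11.0 ['PlanningError', 'tip_extent']
top [426.58926417   6.88638054 993.97432952]
base_tray_center [(0.71, [468.7, 17.4, 9.5])]
base_tray_lug []
second_tray_center [(0.68, [465.2, 376.3, 22.5])]
second_tray_lug [(0.98, [466.4, 377.0, 26.8])]
shallow_tray_center [(0.92, [455.3, -342.0, 11.1])]
shallow_tray_lug [(0.93, [457.2, -340.7, 9.4])]
isolator_pivot [(0.7, [610.0, -6.8, 40.3])]
lever_tip [(0.55, [587.5, -12.6, 10
[... 490 characters left out ...]
.9, 96.3])]
base_tray_lug [(0.65, [467.0, 5.8, 30.6])]
second_tray_center [(0.82, [470.7, 352.1, 28.4])]
second_tray_lug [(0.94, [471.2, 351.4, 22.9])]
shallow_tray_center [(0.75, [456.6, -334.9, 23.0]), (0.36, [581.3, 2.4, 93.8])]
shallow_tray_lug [(0.56, [456.2, -338.4, 22.2])]
isolator_pivot [(0.83, [603.4, 6.3, 39.3])]
lever_tip [(0.44, [583.4, -0.9, 95.7])]
isolator_lever []
mirror_mount1 [(0.75, [773.6, -152.9, 68.4]), (0.64, [780.8, 184.6, 68.2])]
driver [(0.8, [320.8, 246.1, 18.6])]
lens_cell1_center [(0.41, [610.4, -269.7, 20.5])]
square_mount1_center []
rail_carrier1_center [(0.7, [600.3, 277.2, 15.9]), (0.4, [609.8, -270.9, 18.9])]
wrist [ 232.75239737 -557.77449909  373.65948433]
```

View pics/top0.png

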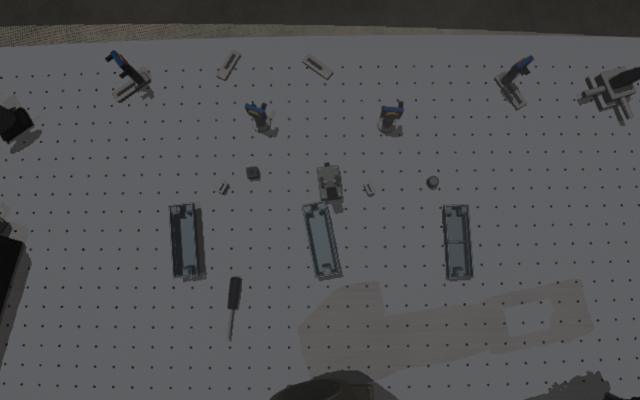

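View pics/side0.png

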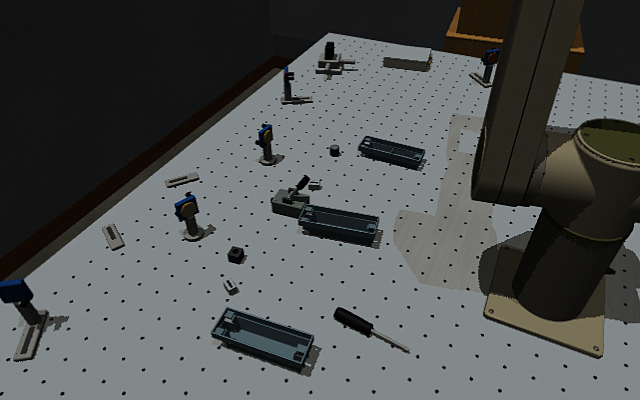

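View pics/wrist0.png

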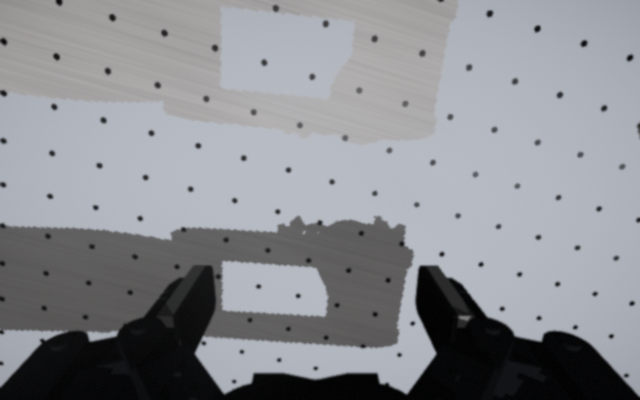

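The top view shows the shallow tray at (457,242), the base tray at (322,240) and the second tray at (187,240). The isolator is at (330,182), the lens cell at (433,182), the square mount at (253,173), and the rail carriers at (223,188) and (369,189). Next I'll zoom in for the lugs and lever.

```bash
python3 - <<'E'
import cv2,numpy as np
a=cv2.imread('pics/top0.png')
def e(x0,x1,y0,y1,f,s):
    c=cv2.resize(a[y0:y1,x0:x1],None,fx=s,fy=s,interpolation=cv2.INTER_CUBIC)
    return cv2.convertScaleAbs(c,alpha=1.8)
A=[e(160,214,198,284,'',5),e(296,350,198,284,'',5),e(430,484,198,284,'',5)]
cv2.imwrite('pics/z1.png',np.hstack(A)[:600,:800] if 0 else cv2.resize(np.hstack(A),(800,425)))
cv2.imwrite('pics/z2.png',e(205,450,155,205,'',3.2))
b=cv2.imread('pics/side0.png'); 
cv2.imwrite('pics/z3.png',cv2.convertScaleAbs(cv2.resize(b[140:270,210:390],None,fx=4,fy=4,interpolation=cv2.INTER_CUBIC),alpha=1.8))
E
```

```text
(no output)
```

View pics/z1.png

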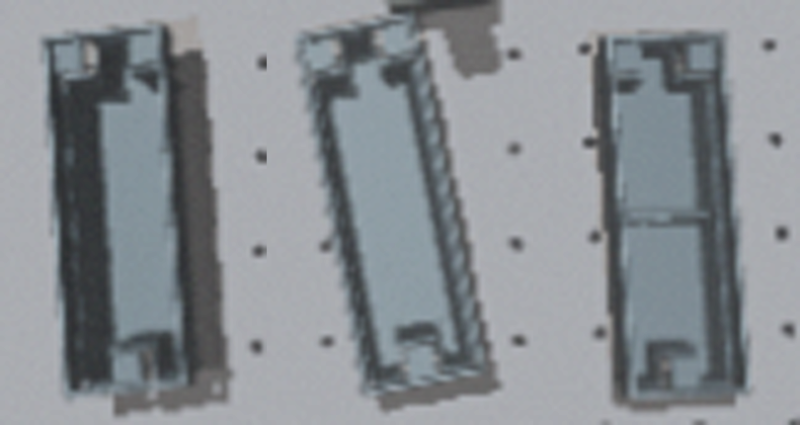

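View pics/z2.png

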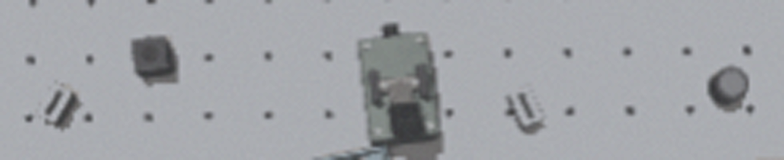

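View pics/z3.png

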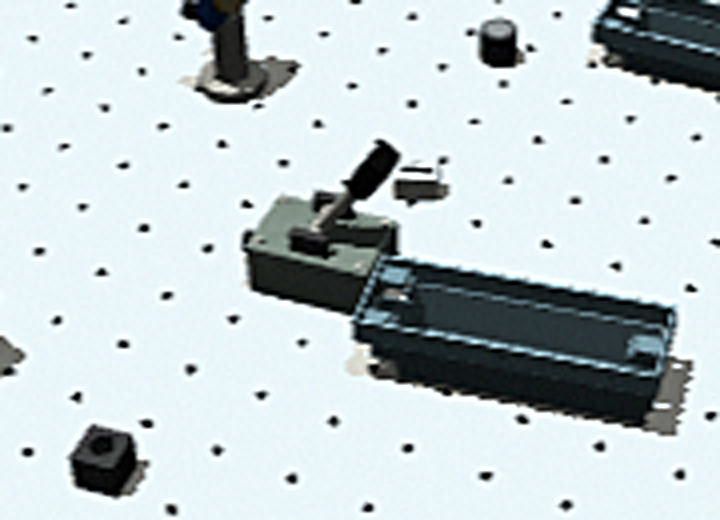

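All three trays appear to have their single lug at the bottom of the image (world -x); I'll confirm that with the wrist camera. The lever leans toward -x and the black gland is at +x. Next I'll measure the isolator.

```bash
python3 - <<'E'
from h import *
p=snap('top')
z=np.array([(360,38),(428,33),(440,135),(370,140)])/3.2+[205,155]
w=onz(p,z,40);print(w.round(0),w.mean(0))
print('tip',onz(p,np.array([[407,140]])/3.2+[205,155],113), 'gland',onz(p,np.array([[390,30]])/3.2+[205,155],30))
q=snap('side')
print('side tip',onz(q,np.array([[388,145]])/4+[210,140],113))
m=spotter.masks_of(q,'isolator_lever')[:2]
for x in m: ys,xs=np.nonzero(x['mask']);print(x['p'],len(xs),xs.min(),xs.max(),ys.min(),ys.max())
E
```

```text
[[652.  22.  40.]
 [655. -33.  40.]
 [573. -41.  40.]
 [569.  15.  40.]] [612.37796147  -9.03541918  40.        ]
tip [[558.03306477 -12.72915972 113.        ]] gland [[660.80079533  -2.20848131  30.        ]]
side tip [[569.26402085 -20.93602596 113.        ]]
0.75 162 288 309 176 197
0.35 3671 212 313 307 372
```

Call:
apply_moves(series=[[0,[0.03,0.055,0.01],0],[0,[0.06,0.11,0.02],0],[0,[0.09,0.165,0.03],0],[0,[0.12,0.22,0.04],0],[0,[0.15,0.275,0.05],0]])

```text
time: 2.33
tool_pos: [307.7, -305.8, 292.1]
tcp_rot: [180.0, -0.0, 15.4]
ft_force: [1.4, 0.1, 0.4]
finger_gap: 0.4
```

Call:
apply_moves(series=[[0,[0.035,0.05,-0.01],-0.18],[0,[0.07,0.1,-0.02],-0.18],[0,[0.105,0.155,-0.04],-0.18],[0,[0.14,0.21,-0.06],-0.18],[0,[0.175,0.265,-0.08],-0.18]])

```text
time: 2.95
tool_pos: [470.2, -60.2, 219.7]
tcp_rot: [179.9, -0.1, 5.1]
ft_force: [1.8, -0.4, -0.2]
finger_gap: 0.3
```

Call:
apply_moves(series=[[0,[0.0,0.02,-0.02],0],[0,[0.0,0.02,-0.02],0]])

```text
time: 3.2
tool_pos: [469.1, -38.4, 197.9]
tcp_rot: [180.0, 0.1, 5.2]
ft_force: [0.4, 0.2, 0.9]
finger_gap: -0.5
```

```bash
python3 - <<'E'
from h import *
print(sense()['tool_pos'])
snap('wrist','w1.png')
p=snap('side');cv2.imwrite('pics/s1.png',cv2.convertScaleAbs(cv2.resize(p['color'][100:270,210:430],None,fx=3.5,fy=3.5,interpolation=cv2.INTER_CUBIC),alpha=1.8))
E
```

```text
[469.11092693 -38.44023375 197.88031835]
```

View pics/w1.png

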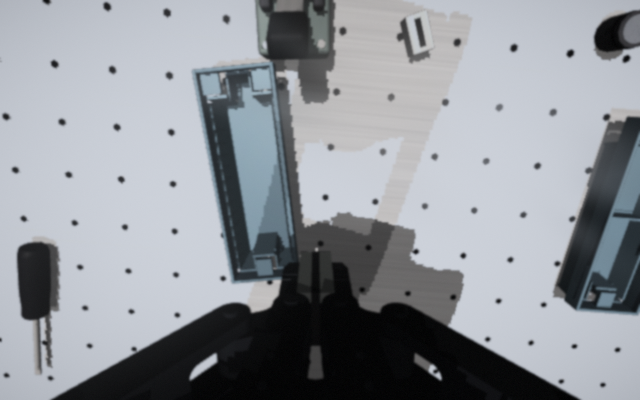

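View pics/s1.png

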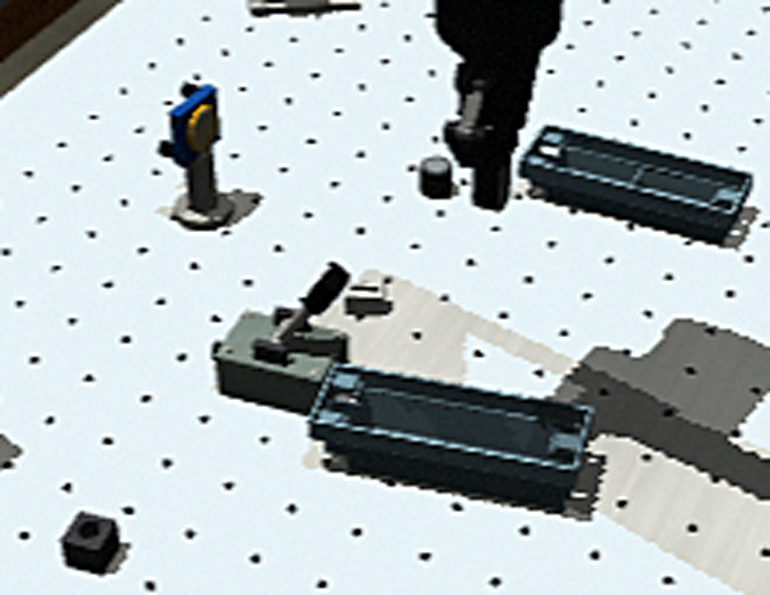

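The wrist view shows the base tray with its single lug at (265,265) at the near (-x) end, and two lugs at the far end near (215,85) and (258,80). The lever is still on. Now I'll flip it.

Call:
apply_moves(series=[[0,[0.02,0.022,-0.05],0],[0,[0.04,0.022,-0.096],0],[0,[0.05,0.023,-0.096],0],[0,[0.08,0.024,-0.096],0],[0,[0.105,0.026,-0.096],0]])

```text
time: 3.92
tool_pos: [577.5, -16.1, 107.7]
tcp_rot: [179.8, -0.3, 5.0]
ft_force: [-1.7, 0.5, 1.3]
finger_gap: -0.3
```

Call:
apply_moves(series=[[0,[0.025,0.002,0],0],[0,[0.05,0.004,0],0],[0,[0.06,0.005,0],0],[0,[0.06,0.005,0.03],0],[0,[0.05,0.005,0.09],0]])

```text
time: 4.55
tool_pos: [625.9, -12.1, 197.6]
tcp_rot: [179.9, -0.1, 4.9]
ft_force: [0.7, -0.2, -0.0]
finger_gap: -0.2
```

```bash
python3 - <<'E'
from h import *
print(sense()['tool_pos'])
p=snap('side');cv2.imwrite('pics/s2.png',cv2.convertScaleAbs(cv2.resize(p['color'][100:270,210:430],None,fx=3.5,fy=3.5,interpolation=cv2.INTER_CUBIC),alpha=1.8))
E
```

```text
[625.91748793 -12.11338519 197.5751242 ]
```

View pics/s2.png

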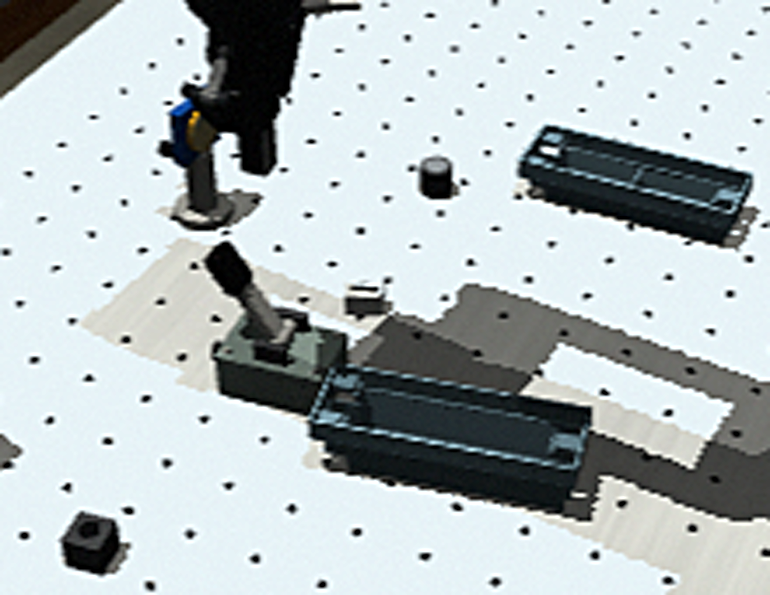

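The side view shows the lever now leaning to the gland side, with the tip at (225,255), so the laser is off. Next is the lens cell.

Call:
apply_moves(series=[[0.6,[-0.015,-0.055,0.01],0],[0.6,[-0.03,-0.11,0.01],0],[0.6,[-0.045,-0.165,0.01],0],[0.6,[-0.055,-0.22,0.01],0],[0.6,[-0.06,-0.26,0.01],0]])

```text
time: 5.22
tool_pos: [568.8, -276.0, 223.2]
tcp_rot: [179.6, -1.0, 4.8]
ft_force: [0.6, 0.3, 0.2]
finger_gap: 51.4
```

```bash
cat >> h.py <<'E'
def mk(p,q,z,k=0):
    m=spotter.masks_of(p,q)
    if not m: print('none');return
    m=m[k]; M=m['mask'].astype(np.uint8); n,l,st,c=cv2.connectedComponentsWithStats(M)
    i=1+np.argmax(st[1:,4]); cn=max(cv2.findContours((l==i).astype(np.uint8),cv2.RETR_EXTERNAL,cv2.CHAIN_APPROX_NONE)[0],key=len).reshape(-1,2)
    w=onz(p,cn,z)[:,:2].astype(np.float32); rr=cv2.minAreaRect(w)
    print(q,'p',round(m['p'],2),'px',c[i].round(1),'area',st[i,4],'rect@z',z,np.round(rr[0],1),np.round(rr[1],1),round(rr[2],1)); return l==i
E
python3 - <<'E'
from h import *
print(sense()['tool_pos'])
p=snap('wrist','w2.png')
print(find(p,'lens_cell1_center')); mk(p,'lens_cell1_center',26)
t=snap('top'); print(find(t,'lens_cell1_center'))
E
```

```text
[ 568.75285961 -276.01898018  223.17555547]
[(0.69, [616.0, -280.2, 26.0])]
lens_cell1_center p 0.77 px [321.7 130.3] area 701 rect@z 26 [ 617.8 -279.2] [26.7 27.3] 4.7
[(0.43, [465.9, 374.7, 22.5]), (0.34, [633.8, -4.7, 91.1]), (0.21, [534.3, -311.3, 23.7])]
```

View pics/w2.png

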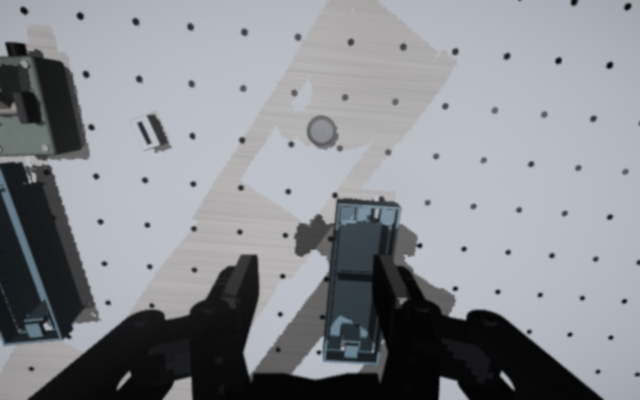

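The wrist view shows the lens cell at (321,131), which maps to (617.8,-279.2) with a 27 mm diameter, matching the description. I'll turn so the jaws will lie along the tray and descend.

Call:
apply_moves(series=[[0.6,[0.02,-0.001,-0.01],0.18],[0.6,[0.035,-0.002,-0.02],0.36],[0.6,[0.049,-0.0032,-0.04],0.54],[0.6,[0.049,-0.0032,-0.06],0.72],[0.6,[0.049,-0.0032,-0.08],0.9]])

```text
time: 6.1
tool_pos: [619.5, -274.3, 142.0]
tcp_rot: [179.6, -1.0, 56.9]
ft_force: [-0.1, 1.0, 0.8]
finger_gap: 50.9
```

Call:
apply_moves(series=[[0.6,[0.0,0,-0.01],0.18],[0.6,[0,0,-0.02],0.36],[0.6,[0,0,-0.03],0.54],[0.6,[0,0,-0.04],0.72],[0.6,[0,0,-0.04],0.77]])

```text
time: 6.72
tool_pos: [619.4, -272.3, 101.5]
tcp_rot: [179.7, -1.1, 101.3]
ft_force: [0.7, 0.9, 0.8]
finger_gap: 51.2
```

```bash
python3 - <<'E'
from h import *
s=sense();print(s['tool_pos'],s['tcp_rot'],s['joint_pos'])
p=snap('wrist','w3.png')
print(find(p,'lens_cell1_center')); mk(p,'lens_cell1_center',26)
E
```

```text
[ 619.42629719 -272.34685059  101.52952926] [179.70915323  -1.07145758 101.34327942] [-28.60226801  25.06205117  79.32653362   1.03868472  76.07860334
 -40.19684245]
[(0.8, [618.8, -279.2, 26.4])]
lens_cell1_center p 0.71 px [309.9 226.5] area 1685 rect@z 26 [ 617.  -274.8] [27.1 33.3] 11.1
```

View pics/w3.png

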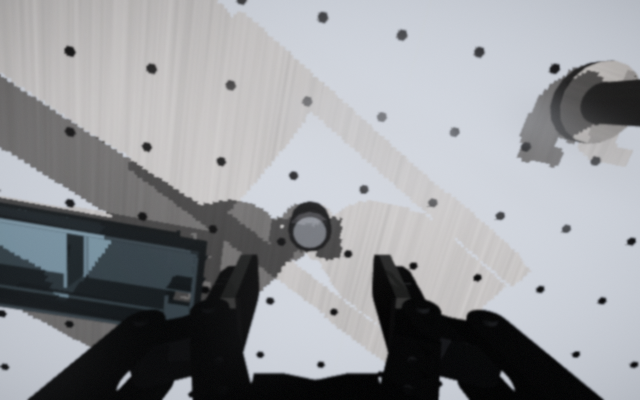

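Call:
apply_moves(series=[[0.6,[-0.0015,-0.007,-0.03],0],[0.6,[-0.0015,-0.007,-0.06],0],[0.6,[-0.0015,-0.007,-0.086],0],[0.6,[-0.0015,-0.007,-0.086],0],[0.6,[-0.0015,-0.007,-0.086],0]])

```text
time: 7.5
tool_pos: [619.5, -280.2, 18.4]
tcp_rot: [179.5, -0.9, 101.0]
ft_force: [1.1, 0.1, -0.4]
finger_gap: 51.1
```

Call:
apply_moves(series=[[0.0,[0,0,0],0],[0,[0,0,0],0],[0,[0,0,0],0],[0,[0,0,0],0],[0,[0,0,0.02],0]], grip_force=40)

```text
time: 8.12
tool_pos: [618.5, -279.6, 37.8]
tcp_rot: [179.7, -1.0, 101.0]
ft_force: [-0.1, -0.4, -1.3]
finger_gap: 24.8
```

Call:
apply_moves(series=[[0,[0,0,0.05],0],[0,[-0.03,0.03,0.1],0],[0,[-0.06,0.075,0.14],0],[0,[-0.09,0.12,0.17],0],[0,[-0.11,0.16,0.18],0]])

```text
time: 8.75
tool_pos: [508.5, -118.9, 222.0]
tcp_rot: [179.4, -0.9, 101.0]
ft_force: [0.4, 0.2, -0.2]
finger_gap: 25.4
```

Call:
apply_moves(series=[[0,[-0.03,0.03,0],0],[0,[-0.03,0.03,0],0],[0,[-0.03,0.03,0],0]])

```text
time: 9.12
tool_pos: [478.9, -89.2, 223.2]
tcp_rot: [179.3, -0.8, 101.0]
ft_force: [1.0, -0.6, -0.5]
finger_gap: 25.2
```

```bash
python3 - <<'E'
from h import *
s=sense();print(s['tool_pos'],s['tcp_rot'],s['finger_gap'])
p=snap('wrist','w4.png')
m=mk(p,'base_tray_center',50)
E
```

```text
[478.91681378 -89.17242161 223.22968177] [179.28220977  -0.7975483  101.02257196] 25.23992253828734
base_tray_center p 0.65 px [325.7  60.1] area 17843 rect@z 50 [470.5  16.1] [183.7  62.2] 10.6
```

View pics/w4.png

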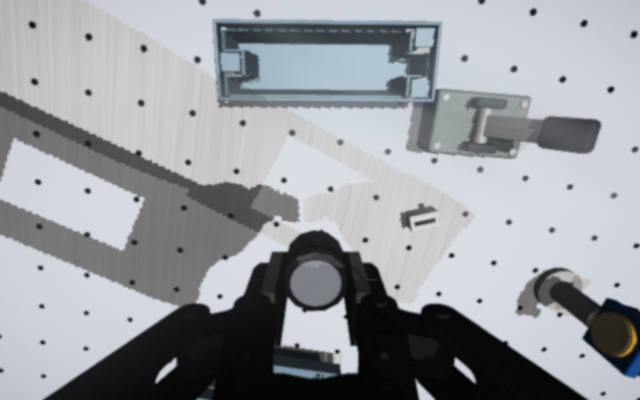

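The wrist view shows the base tray's single lug at the left (-x) end (230,62) and the lens held between the pads. The tray rectangle measures 183.7x62.2 at (470.5,16.1) with yaw 10.6°. I'll place the lens at the middle.

Call:
apply_moves(series=[[0,[-0.005,0.05,-0.02],0],[0,[-0.0085,0.1,-0.06],0],[0,[-0.0085,0.1055,-0.11],0],[0,[-0.0085,0.1055,-0.13],0],[0,[-0.0085,0.1055,-0.13],0]])

```text
time: 9.85
tool_pos: [469.1, 15.6, 90.3]
tcp_rot: [179.6, -0.9, 100.9]
ft_force: [-0.5, -0.3, -0.0]
finger_gap: 25.4
```

Call:
apply_moves(series=[[0,[0,0,-0.03],0],[0,[0,0,-0.055],0],[0,[0,0,-0.068],0],[0,[0,0,-0.072],0],[0,[0,0,-0.072],0]])

```text
time: 10.48
tool_pos: [471.0, 14.9, 21.2]
tcp_rot: [179.5, -0.9, 100.9]
ft_force: [-8.1, -0.9, 16.6]
finger_gap: 25.2
```

```bash
python3 - <<'E'
from h import *
s=sense();print(s['tool_pos'],s['tcp_rot'],s['finger_gap'],s['ft_force'])
E
```

```text
[471.02929142  14.94993294  21.17349716] [179.51947066  -0.86137455 100.90469392] 25.159326840647832 [-8.09820937 -0.93268269 16.59709153]
```

Call:
apply_moves(series=[[0.5,[0,0,0.001],0],[0.5,[0,0,0.002],0],[0.5,[0,0,0.002],0],[0.5,[0,0,0.04],0],[0.5,[0,0,0.09],0]])

```text
time: 11.1
tool_pos: [469.4, 15.1, 110.6]
tcp_rot: [179.7, -0.9, 100.9]
ft_force: [0.6, 1.0, 0.5]
finger_gap: 42.5
```

Call:
apply_moves(series=[[1,[0,-0.04,0.04],-0.18],[1,[0,-0.05,0.08],-0.36],[1,[0,-0.05,0.09],-0.54],[1,[0,-0.05,0.1],-0.54],[1,[0,-0.05,0.1],-0.54]])

```text
time: 11.72
tool_pos: [469.6, -34.8, 210.8]
tcp_rot: [179.7, -0.9, 70.2]
ft_force: [0.3, 0.5, -0.6]
finger_gap: 85.7
```

```bash
python3 - <<'E'
from h import *
s=sense();print(s['tool_pos'],s['tcp_rot'],s['finger_gap'])
p=snap('wrist','w5.png')
print(find(p,'lens_cell1_center')); mk(p,'lens_cell1_center',29);mk(p,'base_tray_center',50)
E
```

```text
[469.59032978 -34.84812739 210.83522427] [179.71207687  -0.92902252  70.20875   ] 85.74531604218208
[(0.64, [471.8, 16.4, 28.1])]
lens_cell1_center p 0.86 px [296.3 129.4] area 760 rect@z 29 [471.5  18. ] [25.4 26.8] 70.1
base_tray_center p 0.56 px [299.1 129.4] area 15676 rect@z 50 [470.7  16.2] [184.3  63.5] 10.5
```

View pics/w5.png

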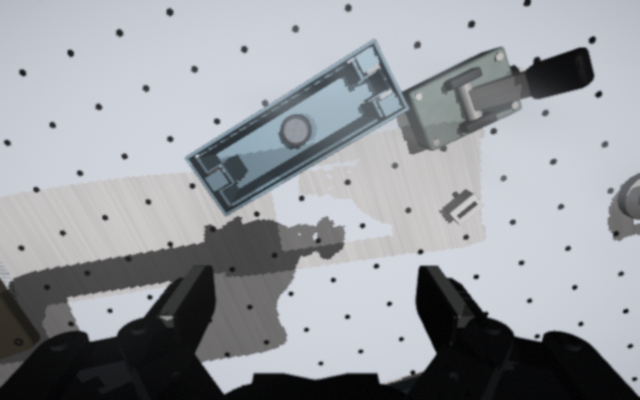

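Lens cell is upright in the middle of the tray (296,129), tray unmoved. Next is the second tray.

Call:
apply_moves(series=[[1,[-0.01,0.055,0.02],-0.18],[1,[-0.02,0.11,0.04],-0.36],[1,[-0.03,0.165,0.05],-0.54],[1,[-0.04,0.22,0.05],-0.72],[1,[-0.05,0.275,0.05],-0.9]])

```text
time: 12.55
tool_pos: [422.4, 222.8, 259.1]
tcp_rot: [179.8, -0.9, 23.8]
ft_force: [1.4, -0.4, 0.1]
finger_gap: 85.3
```

Call:
apply_moves(series=[[1,[-0.01,0.055,0],-0.12],[1,[-0.02,0.11,0],-0.22],[1,[-0.02,0.125,0],-0.22],[1,[-0.02,0.125,0],-0.22],[1,[-0.02,0.125,0],-0.22]])

```text
time: 13.18
tool_pos: [402.7, 346.6, 258.7]
tcp_rot: [179.8, -0.9, 11.1]
ft_force: [-0.8, 0.8, 0.5]
finger_gap: 85.6
```

```bash
python3 - <<'E'
from h import *
s=sense();print(s['tool_pos'],s['tcp_rot'],s['joint_pos'])
p=snap('wrist','w6.png')
mk(p,'second_tray_center',50)
E
```

```text
[402.74560642 346.58556324 258.733812  ] [179.79240957  -0.8604118   11.14600645] [ 35.5484439   -4.20119244  95.45730847  -0.54482767  88.0461746
 114.41925631]
second_tray_center p 0.73 px [314.2  97.3] area 13165 rect@z 50 [471.  360.8] [185.3  64.3] 5.7
```

View pics/w6.png

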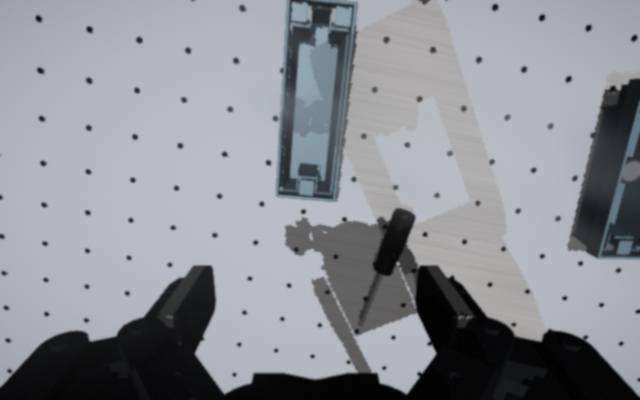

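The wrist view shows the second tray with its single lug at the near (-x) end (308,185) and two lugs at the far end. Centre is (471,361), yaw 5.7°. Now I'll grip it.

Call:
apply_moves(series=[[1,[0.03,0.007,-0.04],-0.05],[1,[0.055,0.0145,-0.09],-0.095],[1,[0.0685,0.0145,-0.14],-0.095],[1,[0.0685,0.0145,-0.15],-0.095],[1,[0.0685,0.0145,-0.15],-0.095]])

```text
time: 13.9
tool_pos: [471.3, 360.3, 109.5]
tcp_rot: [179.8, -0.8, 5.6]
ft_force: [0.1, -0.3, 0.8]
finger_gap: 85.3
```

```bash
python3 - <<'E'
from h import *
s=sense();print(s['tool_pos'],s['tcp_rot'],s['joint_pos'])
p=snap('wrist','w7.png')
q=snap('side');cv2.imwrite('pics/s3.png',cv2.convertScaleAbs(cv2.resize(q['color'][180:400,150:400],None,fx=2.7,fy=2.7,interpolation=cv2.INTER_CUBIC),alpha=1.8))
E
```

```text
[471.32353746 360.29463515 109.48425296] [179.8020665   -0.84829615   5.5857335 ] [ 32.7818695   11.59719218  94.9233674   -0.59008837  72.81623149
 117.36867408]
```

View pics/w7.png

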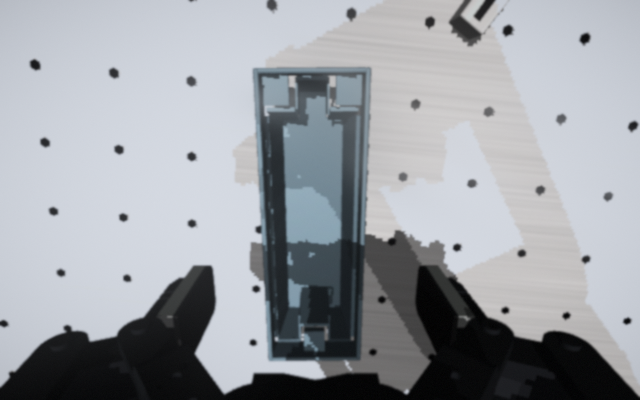

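View pics/s3.png

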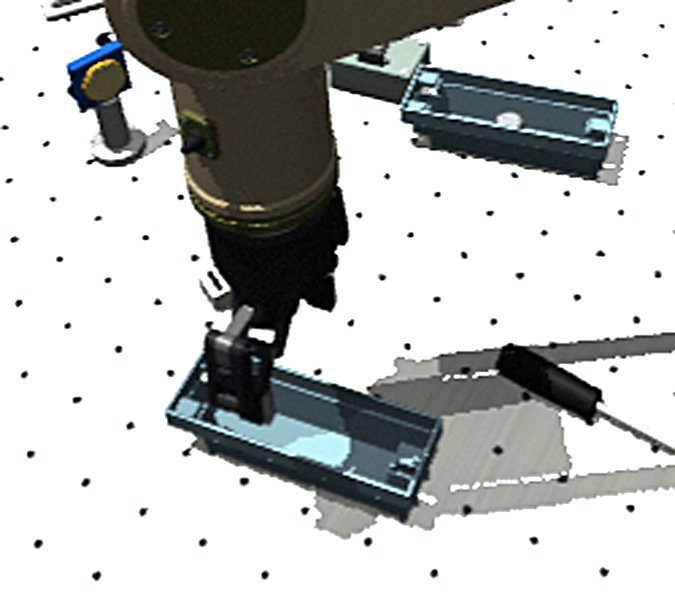

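```bash
python3 - <<'E'
from h import *
p=snap('wrist')
w=onz(p,[(253,68),(371,68),(361,360),(268,360)],50);print(w.round(1),w.mean(0)); mk(p,'second_tray_center',50)
print(np.degrees(np.arctan2(*(w[0]+w[1]-w[2]-w[3])[[1,0]])))
print(find(p,'rail_carrier1_center'))
E
```

```text
[[560.2 403.3  50. ]
 [566.3 341.5  50. ]
 [382.9 322.   50. ]
 [376.9 384.5  50. ]] [471.58689501 362.82620524  50.        ]
second_tray_center p 0.94 px [315.4 210.7] area 29758 rect@z 50 [471.2 361.4] [183.4  63.5] 5.6
5.942127529905474
[(0.93, [606.7, 279.0, 22.6]), (0.22, [474.0, 357.6, 26.6])]
```

Call:
apply_moves(series=[[1,[0,0.001,-0.03],0],[1,[0,0.001,-0.06],0],[1,[0,0.001,-0.075],0],[1,[0,0.001,-0.076],0],[1,[0,0.001,-0.076],0]], grip_force=60)

```text
time: 14.78
tool_pos: [473.3, 363.4, 37.1]
tcp_rot: [180.0, -1.2, 5.7]
ft_force: [-0.3, -0.2, 0.9]
finger_gap: 85.6
```

Call:
apply_moves(series=[[0,[0,0,0],0],[0,[0,0,0],0],[0,[0,0,0],0],[0,[0,0,0],0],[0,[0,0,0],0]], grip_force=60)

```text
time: 15.4
tool_pos: [474.5, 364.3, 39.1]
tcp_rot: [-179.9, -1.4, 5.7]
ft_force: [-0.1, -0.2, 6.5]
finger_gap: 60.9
```

Call:
apply_moves(series=[[0,[0,0,0.03],0],[0,[0,0,0.07],0],[0,[0,0,0.11],0],[0,[0,0,0.11],0],[0,[0,0,0.11],0]], grip_force=60)

```text
time: 16.02
tool_pos: [474.1, 364.0, 148.5]
tcp_rot: [-180.0, -1.3, 5.7]
ft_force: [-1.2, 0.0, -1.9]
finger_gap: 61.0
```

```bash
python3 - <<'E'
from h import *
s=sense();print(s['tool_pos'],s['tcp_rot'],s['finger_gap'])
p=snap('wrist','w8.png')
q=snap('side');cv2.imwrite('pics/s4.png',cv2.convertScaleAbs(cv2.resize(q['color'][180:400,150:400],None,fx=2.7,fy=2.7,interpolation=cv2.INTER_CUBIC),alpha=1.8))
E
```

```text
[474.14812831 364.02370977 148.45545657] [-179.95853481   -1.32075257    5.65076307] 60.978835604081645
```

View pics/w8.png

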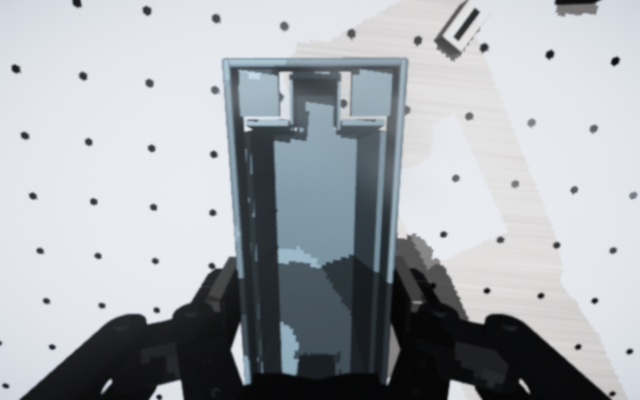

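View pics/s4.png

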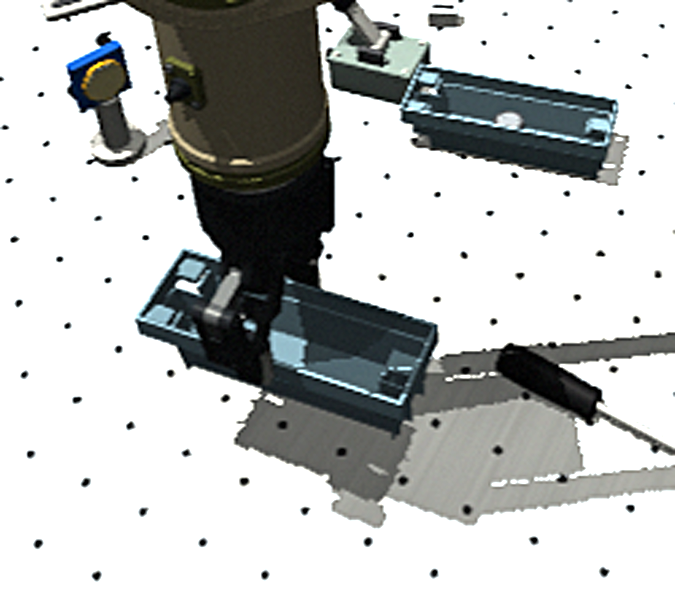

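```bash
python3 - <<'E'
from h import *
s=sense();T=s['tool_pos'];print(T,s['tcp_rot'],s['finger_gap'])
p=snap('wrist');q=snap('side')
zr=T[2]+11
w=onz(p,[(223,60),(408,60)],zr);print(w.round(1)); 
y=np.radians(5.7);u=np.array([np.cos(y),np.sin(y),0]);v=np.array([-u[1],u[0],0])
c=w.mean(0)-92*u;print('ctr',c,'width',np.linalg.norm(w[0]-w[1]),'rel tool',(c-T)@u,(c-T)@v)
C=[c+a*92*u+b*31*v for a,b in((1,-1),(1,1),(-1,1),(-1,-1))]
print('pred side crop', ((proj(q,C)-[150,180])*2.7).round(0).tolist())
print('pred wrist', proj(p,C).round(0).tolist())
E
```

```text
[473.39975473 363.5779759  147.04270459] [179.97273443  -1.18927619   5.65646408] 60.62482002226099
[[557.1 402.5 158. ]
 [563.1 342.2 158. ]]
ctr [468.56107811 363.20010132 158.04270459] width 60.59629138475259 rel tool -4.852282526789192 0.10456994895615301
pred side crop [[181.0, 243.0], [131.0, 314.0], [399.0, 403.0], [437.0, 321.0]]
pred wrist [[410.0, 60.0], [221.0, 60.0], [251.0, 478.0], [382.0, 477.0]]
```

Call:
apply_moves(series=[[0,[0,-0.02,0.02],0.18],[0,[0,-0.045,0.03],0.36],[0,[0,-0.07,0.04],0.54],[0,[0,-0.095,0.05],0.72],[0,[0,-0.12,0.05],0.9]], grip_force=80)

```text
time: 16.85
tool_pos: [473.6, 242.9, 197.3]
tcp_rot: [180.0, -1.2, 57.6]
ft_force: [0.2, -0.6, -0.9]
finger_gap: 60.2
```

Call:
apply_moves(series=[[0,[0,-0.025,0],0.18],[0,[0,-0.05,0],0.36],[0,[0,-0.075,0],0.54],[0,[0,-0.1,0],0.72],[0,[0,-0.12,0],0.9]])

```text
time: 17.48
tool_pos: [473.1, 121.9, 196.3]
tcp_rot: [-179.9, -1.2, 109.4]
ft_force: [0.0, -1.0, -0.9]
finger_gap: 59.9
```

Call:
apply_moves(series=[[0,[0,-0.025,0],0.18],[0,[0,-0.05,0],0.36],[0,[0,-0.07,0],0.54],[0,[0,-0.08,0],0.72],[0,[0,-0.08,0],0.9]])

```text
time: 18.1
tool_pos: [472.6, 41.0, 195.3]
tcp_rot: [-179.9, -1.3, 161.3]
ft_force: [-0.1, -0.4, -1.6]
finger_gap: 60.1
```

Call:
apply_moves(series=[[0,[-0.003,-0.013,0],0.18],[0,[-0.006,-0.0256,0],0.36],[0,[-0.006,-0.0256,0],0.511],[0,[-0.006,-0.0256,0],0.511],[0,[-0.006,-0.0256,0],0.511]])

```text
time: 18.73
tool_pos: [466.4, 15.5, 194.8]
tcp_rot: [-179.9, -1.4, -169.6]
ft_force: [-1.3, 0.5, -1.9]
finger_gap: 60.3
```

```bash
python3 - <<'E'
from h import *
s=sense();T=s['tool_pos'];print(T,s['tcp_rot'],s['finger_gap'])
p=snap('wrist','w9.png')
q=snap('side');cv2.imwrite('pics/s5.png',cv2.convertScaleAbs(cv2.resize(q['color'][100:280,220:440],None,fx=3.5,fy=3.3,interpolation=cv2.INTER_CUBIC),alpha=1.8))
t=snap('top');cv2.imwrite('pics/t5.png',cv2.convertScaleAbs(cv2.resize(t['color'][160:320,240:420],None,fx=4,fy=3.7,interpolation=cv2.INTER_CUBIC),alpha=1.8))
E
```

```text
[466.35130304  15.5294472  194.82347721] [-179.91624794   -1.35834457 -169.63194282] 60.2631414150402
```

View pics/w9.png

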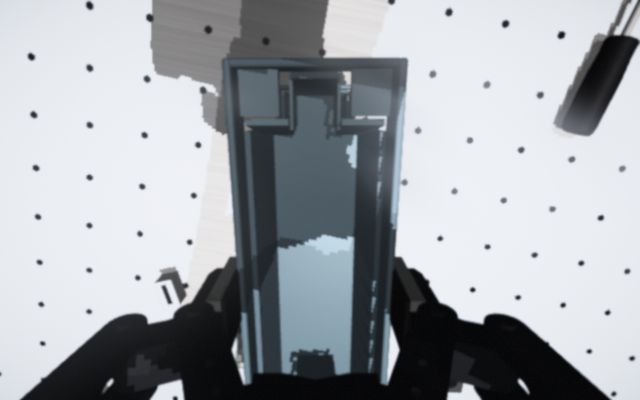

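View pics/s5.png

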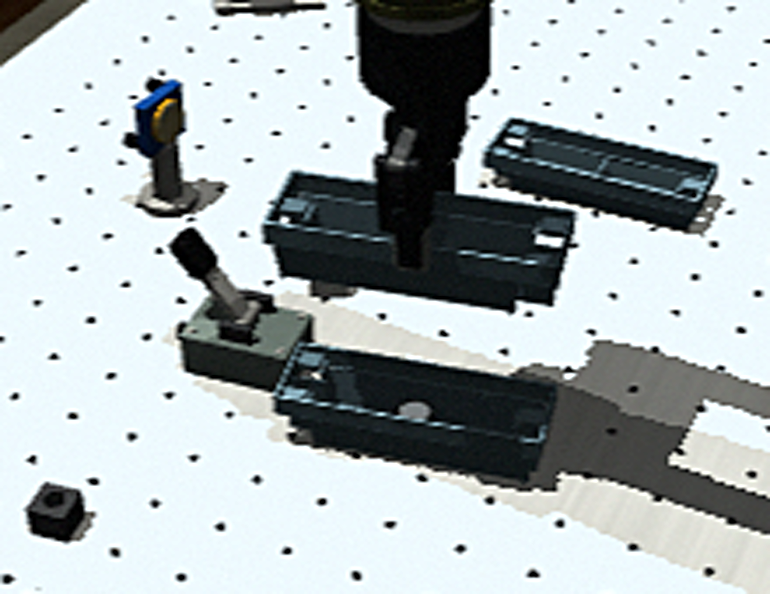

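View pics/t5.png

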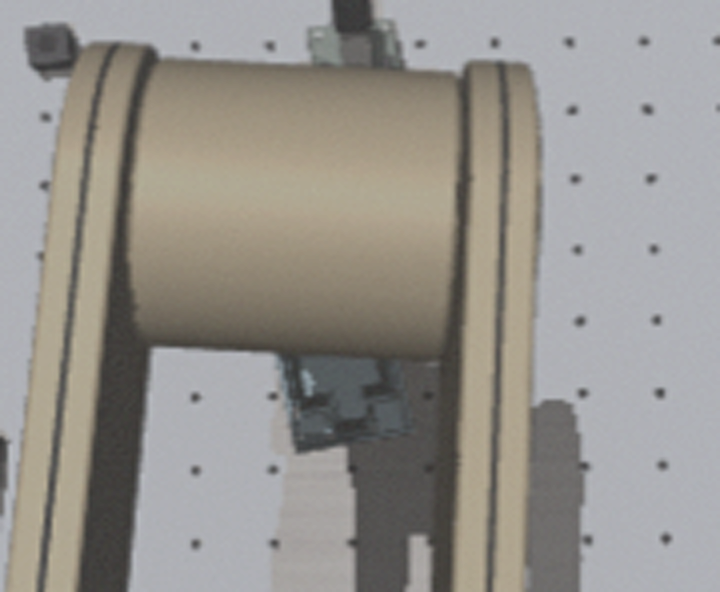

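```bash
python3 - <<'E'
from h import *
s=sense();T=s['tool_pos'];print(T,s['tcp_rot'],s['finger_gap'])
p=snap('wrist')
for dz in (11,8):
    w=onz(p,[(223,61),(407,60)],T[2]+dz)
    d=(w[1]-w[0]); d/=np.linalg.norm(d); 
    u=np.array([-d[1],d[0],0]);c=w.mean(0)-92*u;print(w.round(1),'ctr',c,'width',np.linalg.norm(w[0]-w[1]),'heading line',np.degrees(np.arctan2(u[1],u[0])))
a=cv2.cvtColor(p['color'],cv2.COLOR_BGR2GRAY)
E
```

```text
[466.54599421  15.53157164 195.1441819 ] [-179.90666479   -1.32751728 -169.53141455] 60.355386152685874
[[386.9 -29.6 206.1]
 [375.7  29.7 206.1]] ctr [471.69195693  17.10692735 206.1441819 ] width 60.384788521573725 heading line -169.31849214340733
[[386.7 -30.4 203.1]
 [375.2  30.4 203.1]] ctr [471.35845982  17.03501341 203.1441819 ] width 61.868659327555704 heading line -169.3184921434073
```

Call:
apply_moves(series=[[0,[-0.001,-0.001,-0.04],0],[0,[-0.001,-0.001,-0.08],0],[0,[-0.001,-0.001,-0.092],0],[0,[-0.001,-0.001,-0.092],0],[0,[-0.001,-0.001,-0.092],0]])

```text
time: 19.55
tool_pos: [467.0, 14.4, 105.1]
tcp_rot: [-179.9, -1.2, -169.5]
ft_force: [-0.1, -0.2, -1.4]
finger_gap: 60.3
```

```bash
python3 - <<'E'
from h import *
s=sense();T=s['tool_pos'];print(T,s['tcp_rot'],s['finger_gap'])
q=snap('side');cv2.imwrite('pics/s6.png',cv2.convertScaleAbs(cv2.resize(q['color'][170:260,270:400],None,fx=6,fy=6,interpolation=cv2.INTER_CUBIC),alpha=1.8))
E
```

```text
[466.95395495  14.44766462 105.08350001] [-179.86324959   -1.16480752 -169.5151933 ] 60.2643940089295
```

View pics/s6.png

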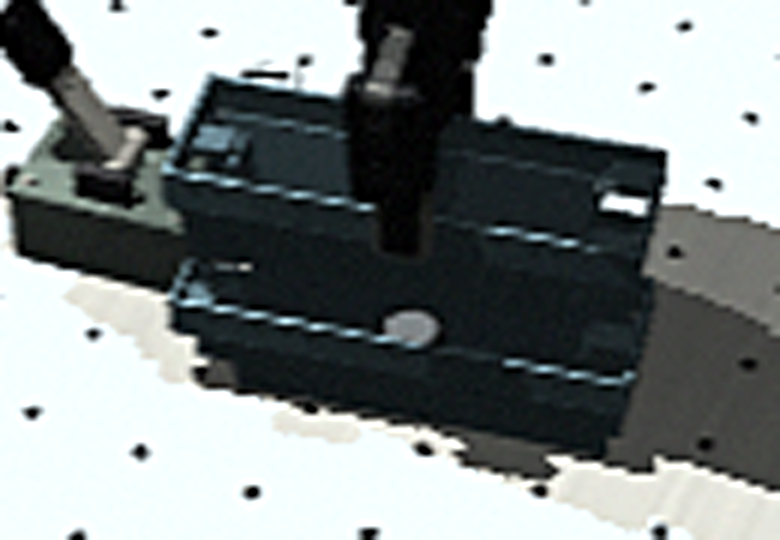

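The second tray is aligned above the base tray and level. I'll lower it slowly.

Call:
apply_moves(series=[[0,[0,0,-0.006],0],[0,[0,0,-0.012],0],[0,[0,0,-0.016],0],[0,[0,0,-0.018],0],[0,[0,0,-0.018],0]])

```text
time: 20.23
tool_pos: [466.8, 14.5, 86.9]
tcp_rot: [-179.9, -1.2, -169.5]
ft_force: [-0.6, -0.9, -0.9]
finger_gap: 59.7
```

```bash
python3 - <<'E'
from h import *
s=sense();print(s['tool_pos'],s['tcp_rot'],s['finger_gap'],s['ft_force'])
E
```

```text
[466.8082965   14.46822558  86.85827994] [-179.86822016   -1.17977357 -169.5110263 ] 59.74832210468063 [-0.5790369  -0.91850645 -0.89155232]
```

Call:
apply_moves(series=[[0,[0,0,-0.002],0],[0,[0,0,-0.004],0],[0,[0,0,-0.005],0],[0,[0,0,-0.005],0]])

```text
time: 20.72
tool_pos: [467.0, 14.4, 83.2]
tcp_rot: [-179.9, -1.2, -169.5]
ft_force: [-7.5, -0.2, 12.6]
finger_gap: 60.1
```

```bash
python3 - <<'E'
from h import *
s=sense();print(s['tool_pos'],s['tcp_rot'],s['finger_gap'],s['ft_force'])
q=snap('side');cv2.imwrite('pics/s7.png',cv2.convertScaleAbs(cv2.resize(q['color'][170:260,270:400],None,fx=6,fy=6,interpolation=cv2.INTER_CUBIC),alpha=1.8))
E
```

```text
[466.97202209  14.44262456  83.20633572] [-179.86518963   -1.18122536 -169.51298697] 60.129765606637896 [-7.51233924 -0.21179393 12.59174422]
```

View pics/s7.png

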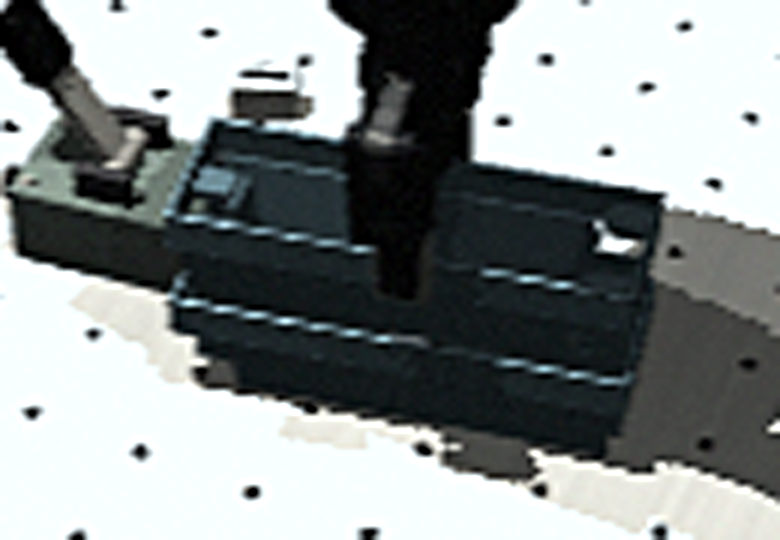

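Contact comes at the expected height (TCP z 83, 12.6 N). Releasing.

Call:
apply_moves(series=[[1,[0,0,0.001],0],[1,[0,0,0.001],0],[1,[0,0,0.001],0],[1,[0,0,0.005],0],[1,[0,0,0.03],0]])

```text
time: 21.4
tool_pos: [465.4, 14.5, 111.9]
tcp_rot: [-179.9, -1.4, -169.5]
ft_force: [-0.5, 0.7, 0.9]
finger_gap: 85.3
```

Call:
apply_moves(series=[[1,[0,0,0.03],0],[1,[0.02,0.03,0.09],-0.18],[1,[0.04,0.08,0.11],-0.36],[1,[0.06,0.11,0.11],-0.54],[1,[0.06,0.11,0.11],-0.72]])

```text
time: 22.02
tool_pos: [526.4, 126.8, 222.5]
tcp_rot: [-180.0, -1.4, 149.1]
ft_force: [-0.6, -0.6, 0.2]
finger_gap: 85.6
```

```bash
python3 - <<'E'
from h import *
s=sense();print(s['tool_pos'],s['tcp_rot'],s['finger_gap'],s['ft_force'])
q=snap('side');cv2.imwrite('pics/s8.png',cv2.convertScaleAbs(cv2.resize(q['color'][130:280,200:400],None,fx=4,fy=4,interpolation=cv2.INTER_CUBIC),alpha=1.8))
p=snap('wrist','w10.png')
mk(p,'second_tray_center',94)
print(find(q,'square_mount1_center'),find(q,'rail_carrier1_center'))
E
```

```text
[526.40364527 126.82608264 222.48533759] [-179.98676004   -1.36715832  149.05058891] 85.58012384711579 [-0.61286518 -0.61912976  0.18097538]
second_tray_center p 0.86 px [156.6 199.5] area 19308 rect@z 94 [469.8  21.7] [184.4  75.7] 10.8
[] [(0.71, [600.1, 276.6, 17.9])]
```

View pics/s8.png

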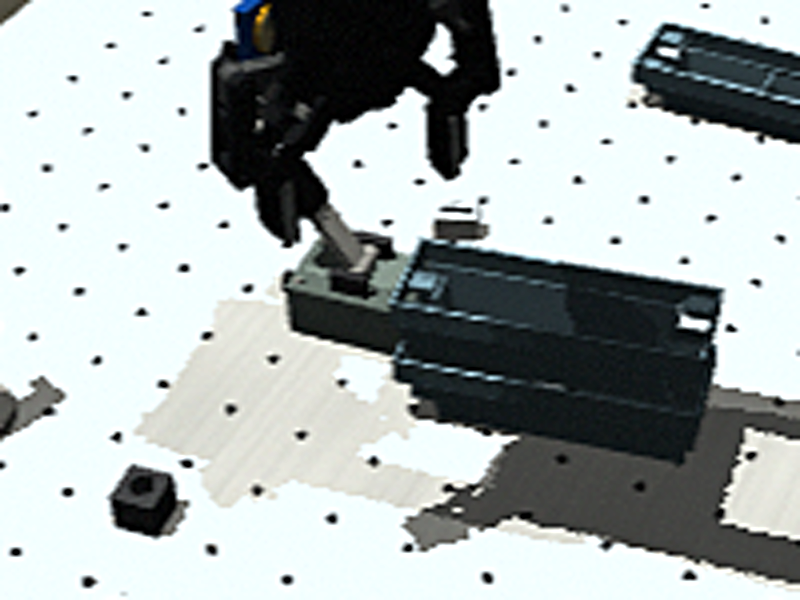

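View pics/w10.png

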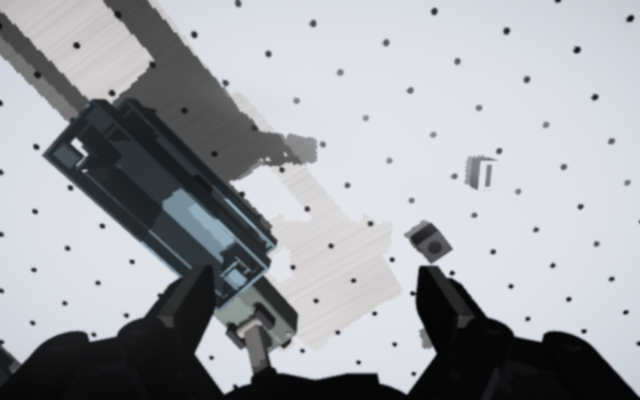

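The second tray stands level on the base tray. The wrist view shows the square mount at (430,243) and a rail carrier at (485,173). I'll measure the mount.

```bash
python3 - <<'E'
from h import *
p=snap('wrist')
print(find(p,'square_mount1_center'));mk(p,'square_mount1_center',26)
print(onz(p,[(434,248)],26))
t=snap('top'); print(find(t,'square_mount1_center'));m=mk(t,'square_mount1_center',26)
c=p['color'][200:290,370:490];cv2.imwrite('pics/w11.png',cv2.resize(c,None,fx=6,fy=6,interpolation=cv2.INTER_CUBIC))
E
```

```text
[]
square_mount1_center p 0.45 px [158.2 196.8] area 19330 rect@z 26 [471.9 -14.2] [232.   95.5] 10.9
[[646.10439148 194.19078111  26.        ]]
[]
none
```

View pics/w11.png

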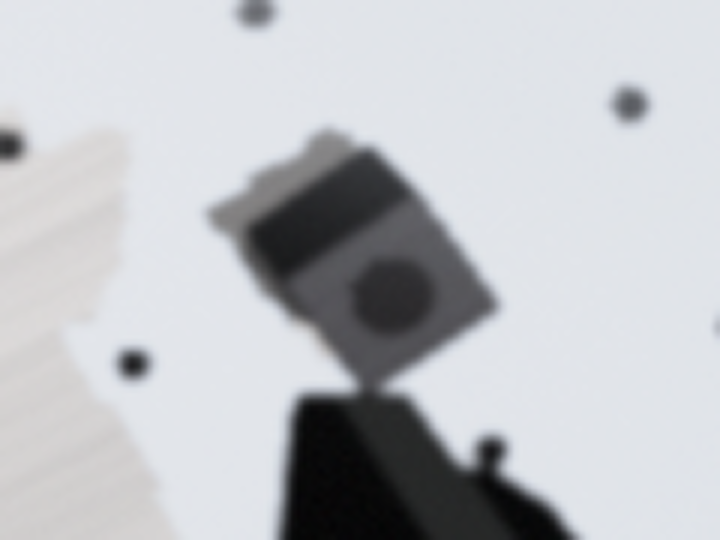

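```bash
python3 - <<'E'
from h import *
p=snap('wrist')
w=onz(p,np.array([(410,195),(495,305),(370,385),(290,280)])/6+[370,200],26)[:,:2];print(w.round(1),w.mean(0))
for i in range(4):
    d=w[(i+1)%4]-w[i];print(np.linalg.norm(d).round(1),(np.degrees(np.arctan2(d[1],d[0]))%90).round(1))
print(onz(p,np.array([[393,295]])/6+[370,200],26))
w=onz(p,[(480,170),(488,176)],20);print(w)
print(sense()['joint_pos'])
E
```

```text
[[633.5 205. ]
 [659.2 208.9]
 [661.9 184. ]
 [637.1 180.8]] [647.9459459  194.64582234]
26.0 8.6
25.0 6.2
25.0 7.4
24.5 8.5
[[648.62679716 194.66756335  26.        ]]
[[598.10732763 268.63149282  20.        ]
 [607.65257022 272.97305722  20.        ]]
[  7.3414995   -0.23834089  95.44269956   0.80521961  85.93863965
 -51.97204939]
```

Call:
apply_moves(series=[[0.6,[0.03,0.02,0],-0.18],[0.6,[0.06,0.04,0],-0.36],[0.6,[0.095,0.055,-0.03],-0.54],[0.6,[0.122,0.068,-0.07],-0.72],[0.6,[0.122,0.068,-0.11],-0.9]])

```text
time: 23.25
tool_pos: [648.8, 193.1, 110.4]
tcp_rot: [-180.0, -1.4, 97.4]
ft_force: [-0.3, -1.1, -0.1]
finger_gap: 51.3
```

Call:
apply_moves(series=[[0.6,[0,0,0],0],[0.6,[0,0,0],0]])

```text
time: 23.5
tool_pos: [649.3, 193.1, 112.0]
tcp_rot: [179.9, -1.4, 97.6]
ft_force: [0.5, -0.3, 0.7]
finger_gap: 51.4
```

```bash
python3 - <<'E'
from h import *
s=sense();print(s['tool_pos'],s['tcp_rot'],s['finger_gap'],s['ft_force'])
p=snap('wrist','w12.png'); print(find(p,'square_mount1_center'));mk(p,'square_mount1_center',26)
E
```

```text
[649.34851098 193.08358264 111.99237424] [179.94711203  -1.41279822  97.62220506] 51.428953068029216 [ 0.52769936 -0.32762547  0.69806516]
[]
none
```

View pics/w12.png

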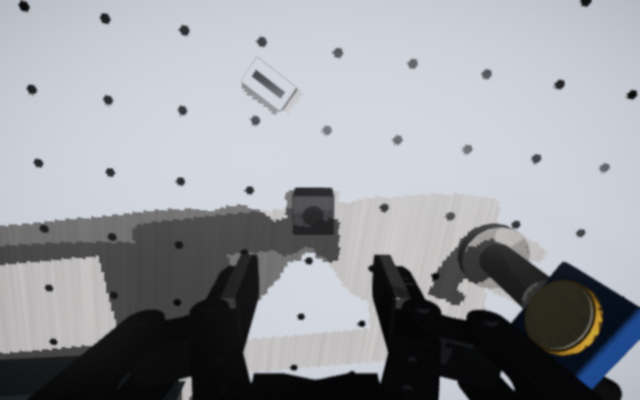

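```bash
python3 - <<'E'
from h import *
p=snap('wrist')
w=onz(p,[(293,200),(333,200),(333,234),(292,234)],26);print(w.round(1),w.mean(0))
print(onz(p,[(314,216)],26))
t=snap('top');print(find(t,'mirror_mount1'))
s=snap('side');print(find(s,'mirror_mount1'))
E
```

```text
[[634.6 203.8  26. ]
 [660.9 207.3  26. ]
 [664.3 183.4  26. ]
 [636.6 179.8  26. ]] [649.09071955 193.5936612   26.        ]
[[649.81076928 194.57142541  26.        ]]
[(0.72, [766.8, -160.6, 73.2]), (0.69, [776.6, 165.3, 59.0])]
[(0.94, [769.2, -154.9, 66.5]), (0.78, [782.5, 180.7, 67.6])]
```

Call:
apply_moves(series=[[0.6,[0,0.001,-0.04],0],[0.6,[0,0.001,-0.08],0],[0.6,[0,0.001,-0.096],0],[0.6,[0,0.001,-0.096],0],[0.6,[0,0.001,-0.096],0]], grip_force=40)

```text
time: 24.52
tool_pos: [650.7, 194.4, 17.6]
tcp_rot: [179.8, -1.4, 97.4]
ft_force: [0.9, -0.2, 0.7]
finger_gap: 51.1
```

Call:
apply_moves(series=[[0.0,[0,0,0],0],[0,[0,0,0],0],[0,[0,0,0],0],[0,[0,0,0],0],[0,[0,0,0],0]], grip_force=40)

```text
time: 25.15
tool_pos: [652.5, 194.8, 20.2]
tcp_rot: [179.5, -1.4, 97.4]
ft_force: [0.4, -0.9, 7.7]
finger_gap: 27.3
```

Call:
apply_moves(series=[[0,[0,0,0.05],0],[0,[0,0,0.1],0],[0,[-0.03,-0.03,0.15],0],[0,[-0.06,-0.06,0.18],0],[0,[-0.09,-0.09,0.19],0.055]], grip_force=40)

```text
time: 25.78
tool_pos: [563.1, 104.1, 214.2]
tcp_rot: [179.2, -1.4, 100.7]
ft_force: [1.2, -1.3, -0.0]
finger_gap: 27.4
```

Call:
apply_moves(series=[[0,[-0.03,-0.05,0.01],0],[0,[-0.06,-0.1,0.02],0],[0,[-0.09,-0.15,0.03],0],[0,[-0.09,-0.18,0.03],0],[0,[-0.09,-0.18,0.03],0]])

```text
time: 26.4
tool_pos: [473.1, -77.8, 245.2]
tcp_rot: [179.1, -1.3, 100.5]
ft_force: [0.1, 1.0, 0.7]
finger_gap: 27.1
```

```bash
python3 - <<'E'
from h import *
s=sense();print(s['tool_pos'],s['tcp_rot'],s['finger_gap'],s['ft_force'])
p=snap('wrist','w13.png'); mk(p,'second_tray_center',94)
q=snap('side'); print(find(q,'rail_carrier1_center'))
E
```

```text
[473.05328904 -77.83219282 245.23449943] [179.10173521  -1.32660946 100.48344014] 27.094906067856762 [0.10616096 0.97512934 0.69674156]
second_tray_center p 0.84 px [331.5  77.5] area 19527 rect@z 94 [470.8  15.1] [183.6  62. ] 10.8
[(0.72, [602.4, 276.0, 18.1])]
```

View pics/w13.png

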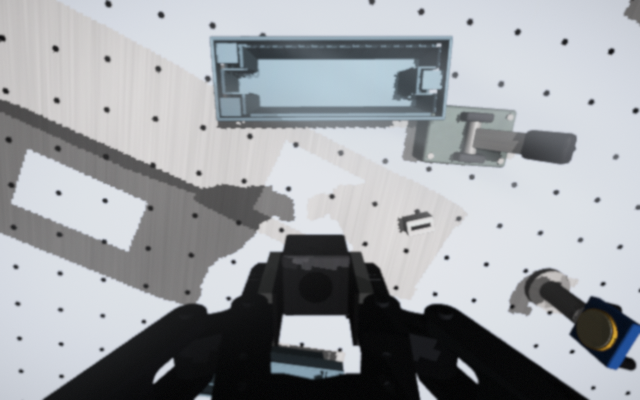

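The second tray measures 183.6x62.0 mm at the z=94 plane, so it is at the right stacking height, at (470.8,15.1). The square mount is held. I'll place it.

Call:
apply_moves(series=[[0,[0,0.045,-0.02],0],[0,[-0.0023,0.093,-0.06],0],[0,[-0.0023,0.093,-0.11],0],[0,[-0.0023,0.093,-0.12],0],[0,[-0.0023,0.093,-0.12],0]])

```text
time: 27.22
tool_pos: [470.9, 18.1, 124.6]
tcp_rot: [179.2, -1.4, 100.7]
ft_force: [0.4, 0.1, -0.4]
finger_gap: 26.9
```

```bash
python3 - <<'E'
from h import *
s=sense();print(s['tool_pos'],s['tcp_rot'],s['finger_gap'],s['ft_force'])
E
```

```text
[470.92864843  18.13775724 124.57989843] [179.24501265  -1.430164   100.74452084] 26.8560071961288 [ 0.40941689  0.10757567 -0.35720696]
```

Call:
apply_moves(series=[[0,[0,-0.0025,-0.015],0],[0,[0,-0.0025,-0.03],0],[0,[0,-0.0025,-0.045],0],[0,[0,-0.0025,-0.053],0],[0,[0,-0.0025,-0.055],0]])

```text
time: 27.85
tool_pos: [470.3, 15.7, 68.7]
tcp_rot: [179.3, -1.5, 100.7]
ft_force: [-0.5, 0.2, -0.7]
finger_gap: 27.2
```

```bash
python3 - <<'E'
from h import *
s=sense();print(s['tool_pos'],s['tcp_rot'],s['finger_gap'],s['ft_force'])
E
```

```text
[470.30255992  15.68563845  68.65691564] [179.3320586   -1.45936028 100.73606158] 27.180716145572138 [-0.46847943  0.21612902 -0.73371629]
```

Within a millimetre or two of the floor; down a little more, then open.

Call:
apply_moves(series=[[0,[0,0,-0.001],0],[0,[0,0,-0.002],0],[0,[0,0,-0.002],0]])

```text
time: 28.22
tool_pos: [470.7, 15.7, 67.2]
tcp_rot: [179.3, -1.4, 100.7]
ft_force: [-1.6, 0.5, 1.5]
finger_gap: 26.7
```

Call:
apply_moves(series=[[0.5,[0,0,0],0],[0.5,[0,0,0],0],[0.5,[0,0,0.001],0],[0.5,[0,0,0.04],0],[0.5,[0,0,0.09],0]])

```text
time: 28.85
tool_pos: [469.4, 15.8, 156.9]
tcp_rot: [179.5, -1.5, 100.7]
ft_force: [1.0, 0.1, 0.4]
finger_gap: 43.1
```

Call:
apply_moves(series=[[0.5,[0,-0.04,0.03],0],[0.5,[0,-0.08,0.06],0],[0.5,[0,-0.09,0.08],0],[0.5,[0,-0.09,0.08],0]])

```text
time: 29.35
tool_pos: [470.4, -75.2, 238.7]
tcp_rot: [179.3, -1.4, 100.6]
ft_force: [0.7, -0.0, -0.3]
finger_gap: 42.6
```

```bash
python3 - <<'E'
from h import *
s=sense();print(s['tool_pos'],s['tcp_rot'],s['finger_gap'],s['ft_force'])
p=snap('wrist','w14.png'); mk(p,'second_tray_center',94)
print(find(p,'square_mount1_center'))
E
```

```text
[470.38053478 -75.22942029 238.68517283] [179.28624205  -1.40601412 100.64254912] 42.554476085675695 [ 0.70664199 -0.02971937 -0.28453767]
second_tray_center p 0.74 px [335.1  81.5] area 19344 rect@z 94 [470.9  14.8] [184.9  62.4] 10.7
[]
```

View pics/w14.png

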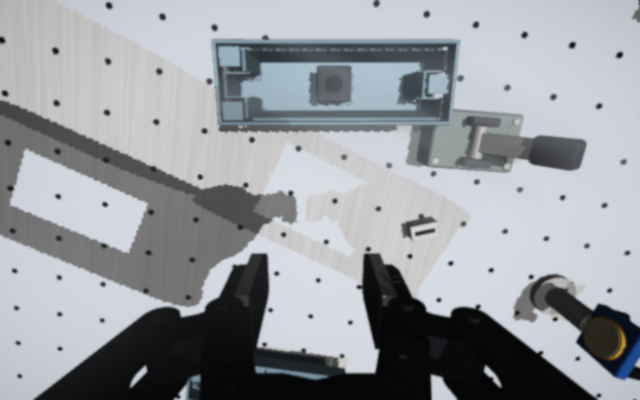

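The square mount is flat in the middle of the second tray (333,85). Next is the shallow tray.

Call:
apply_moves(series=[[1,[-0.015,-0.04,0.01],-0.18],[1,[-0.03,-0.08,0.015],-0.36],[1,[-0.045,-0.12,0.015],-0.54],[1,[-0.06,-0.16,0.015],-0.72],[1,[-0.075,-0.2,0.015],-0.9]])

```text
time: 30.12
tool_pos: [393.1, -273.5, 248.9]
tcp_rot: [179.7, -1.6, 48.9]
ft_force: [-0.1, 0.5, 0.7]
finger_gap: 85.5
```

Call:
apply_moves(series=[[1,[-0.01,-0.03,0],-0.18],[1,[-0.01,-0.06,0],-0.36],[1,[-0.01,-0.07,0],-0.54],[1,[-0.01,-0.07,0],-0.72],[1,[-0.01,-0.07,0],-0.76]])

```text
time: 30.75
tool_pos: [383.0, -342.4, 247.1]
tcp_rot: [179.8, -1.5, 5.2]
ft_force: [-0.6, -0.3, 1.0]
finger_gap: 85.3
```

Call:
apply_moves(series=[[1,[0,0,0],0],[1,[0,0,0],0]])

```text
time: 31.0
tool_pos: [383.0, -341.5, 245.9]
tcp_rot: [179.9, -1.4, 5.3]
ft_force: [0.1, -0.3, 0.3]
finger_gap: 85.1
```

```bash
python3 - <<'E'
from h import *
s=sense();print(s['tool_pos'],s['tcp_rot'],s['finger_gap'],s['ft_force'])
p=snap('wrist','w15.png'); mk(p,'shallow_tray_center',38)
E
```

```text
[ 383.02615535 -341.4786392   245.91310015] [179.9181404   -1.42247522   5.33863874] 85.12278986319912 [ 0.13421159 -0.31287124  0.26710822]
shallow_tray_center p 0.57 px [313.6  94.5] area 12677 rect@z 38 [ 457.6 -332.4] [178.2  63.6] 0.6
```

View pics/w15.png

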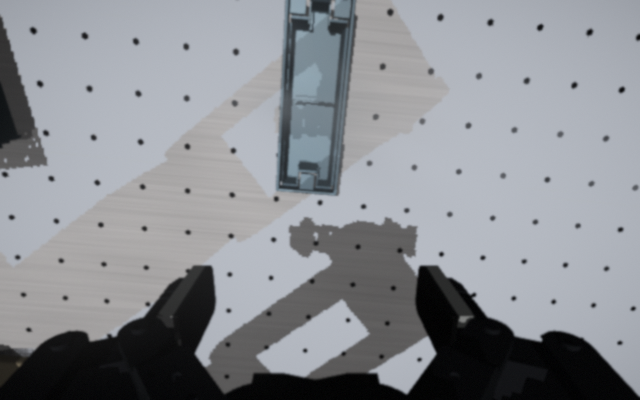

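Call:
apply_moves(series=[[1,[0.03,0.004,-0.04],-0.04],[1,[0.06,0.009,-0.09],-0.08],[1,[0.077,0.009,-0.13],-0.082],[1,[0.077,0.009,-0.13],-0.082],[1,[0.077,0.009,-0.13],-0.082]])

```text
time: 31.72
tool_pos: [460.3, -333.4, 117.9]
tcp_rot: [179.8, -1.5, 0.6]
ft_force: [-0.4, -0.4, 0.9]
finger_gap: 85.4
```

Call:
apply_moves(series=[[1,[0,0,0],0],[1,[0,0,0],0]])

```text
time: 31.98
tool_pos: [460.8, -334.5, 120.2]
tcp_rot: [179.7, -1.6, 0.6]
ft_force: [0.4, 0.2, 0.1]
finger_gap: 85.8
```

```bash
python3 - <<'E'
from h import *
s=sense();print(s['tool_pos'],s['tcp_rot'],s['finger_gap'],s['ft_force'])
p=snap('wrist','w16.png'); mk(p,'shallow_tray_center',38)
E
```

```text
[ 460.84840374 -334.5492684   120.19159318] [179.67097613  -1.64704796   0.60182755] 85.77557317128887 [0.35531207 0.1760443  0.0685232 ]
shallow_tray_center p 0.83 px [311.2 202.5] area 25015 rect@z 38 [ 460.8 -332.3] [182.8  62.7] 0.7
```

View pics/w16.png

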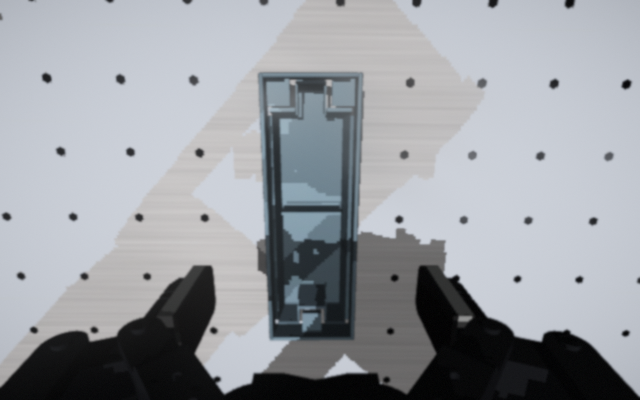

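The tray is clear in view: its two corner lugs are at the far (+x) end and its single lug at the near end (311,318). It therefore already opposes the turned second tray, though the description says otherwise, and needs only a 10° turn. I'll grip it.

Call:
apply_moves(series=[[1,[0,0.002,-0.04],0],[1,[0,0.002,-0.08],0],[1,[-0.001,0.002,-0.095],0],[1,[-0.001,0.002,-0.095],0],[1,[-0.001,0.002,-0.095],0]], grip_force=60)

```text
time: 32.7
tool_pos: [460.6, -333.1, 26.2]
tcp_rot: [179.6, -1.7, 0.6]
ft_force: [0.5, 0.6, -0.0]
finger_gap: 85.6
```

Call:
apply_moves(series=[[0,[0,0,0],0],[0,[0,0,0],0],[0,[0,0,0],0],[0,[0,0,0],0],[0,[0,0,0],0]], grip_force=60)

```text
time: 33.33
tool_pos: [462.0, -334.3, 28.5]
tcp_rot: [179.5, -1.9, 0.6]
ft_force: [-0.7, 0.1, 7.0]
finger_gap: 60.7
```

Call:
apply_moves(series=[[0,[0,0,0.03],0],[0,[0,0,0.07],0],[0,[0,0,0.11],0],[0,[0,0,0.11],0],[0,[0,0,0.11],0]], grip_force=80)

```text
time: 33.95
tool_pos: [461.8, -334.1, 138.1]
tcp_rot: [179.5, -1.9, 0.6]
ft_force: [-0.4, 0.1, -2.2]
finger_gap: 60.2
```

```bash
python3 - <<'E'
from h import *
s=sense();print(s['tool_pos'],s['tcp_rot'],s['finger_gap'])
p=snap('wrist','w17.png')
q=snap('side');cv2.imwrite('pics/s9.png',cv2.convertScaleAbs(cv2.resize(q['color'][80:230,300:500],None,fx=4,fy=4,interpolation=cv2.INTER_CUBIC),alpha=1.8))
E
```

```text
[ 461.77878712 -334.11026113  138.10419762] [179.49021105  -1.85308907   0.60866258] 60.24982829959494
```

View pics/w17.png

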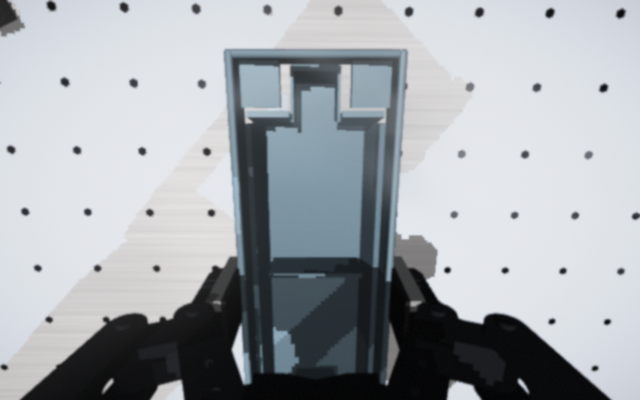

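View pics/s9.png

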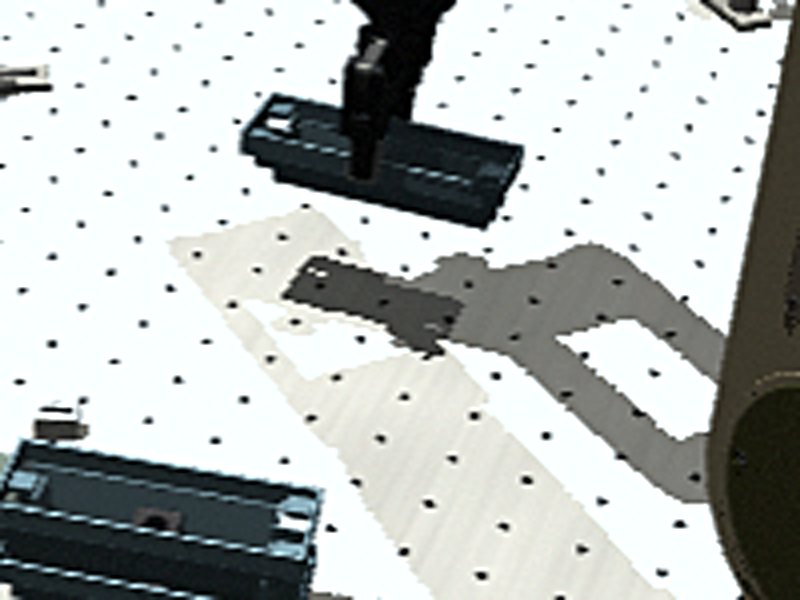

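Call:
apply_moves(series=[[0,[0,0.04,0.03],0],[0,[0.002,0.09,0.06],0.04],[0,[0.004,0.145,0.07],0.08],[0,[0.006,0.2,0.07],0.12],[0,[0.008,0.255,0.07],0.176]])

```text
time: 34.67
tool_pos: [468.2, -76.7, 205.4]
tcp_rot: [179.6, -1.6, 10.8]
ft_force: [0.4, -0.2, -2.1]
finger_gap: 59.7
```

Call:
apply_moves(series=[[0,[0,0.05,0],0],[0,[0,0.09,0],0],[0,[0,0.094,0],0],[0,[0,0.094,0],0],[0,[0,0.094,0],0]])

```text
time: 35.3
tool_pos: [468.1, 16.3, 204.8]
tcp_rot: [179.6, -1.6, 10.7]
ft_force: [0.4, 0.0, -1.8]
finger_gap: 59.8
```

```bash
python3 - <<'E'
from h import *
s=sense();T=s['tool_pos'];print(T,s['tcp_rot'],s['finger_gap'])
p=snap('wrist','w18.png')
for dz in (9.5,7):
    w=onz(p,[(225,50),(407,50)],T[2]+dz)
    d=(w[1]-w[0]); d/=np.linalg.norm(d); 
    u=np.array([-d[1],d[0],0]);c=w.mean(0)-92*u;print(w.round(1),'ctr',c,'width',np.linalg.norm(w[0]-w[1]),'heading line',np.degrees(np.arctan2(u[1],u[0])))
E
```

```text
[468.06331805  16.32574956 204.84299837] [179.64078544  -1.5856688   10.69269106] 59.84928012226849
[[551.3  62.7 214.3]
 [562.5   3.5 214.3]] ctr [466.48429832  16.05430093 214.34299837] width 60.19392085096131 heading line 10.682625541334975
[[551.6  63.3 211.8]
 [562.9   3.  211.8]] ctr [466.84306556  16.09566256 211.84299837] width 61.40821529467625 heading line 10.682625541335096
```

View pics/w18.png

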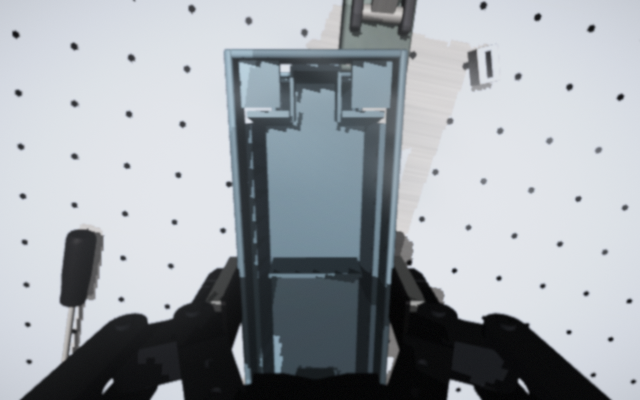

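Call:
apply_moves(series=[[0,[0.002,-0.001,-0.03],0],[0,[0.004,-0.001,-0.06],0],[0,[0.004,-0.001,-0.07],0],[0,[0.004,-0.001,-0.07],0],[0,[0.004,-0.001,-0.07],0]])

```text
time: 35.98
tool_pos: [473.0, 15.0, 136.4]
tcp_rot: [179.6, -1.7, 10.7]
ft_force: [0.0, -0.2, -1.4]
finger_gap: 60.2
```

```bash
python3 - <<'E'
from h import *
s=sense();T=s['tool_pos'];print(T,s['tcp_rot'],s['finger_gap'])
q=snap('side');cv2.imwrite('pics/s10.png',cv2.convertScaleAbs(cv2.resize(q['color'][160:260,270:400],None,fx=6,fy=6,interpolation=cv2.INTER_CUBIC),alpha=1.8))
p=snap('wrist')
w=onz(p,[(225,50),(407,50)],T[2]+8);d=(w[1]-w[0]); d/=np.linalg.norm(d); 
u=np.array([-d[1],d[0],0]);print(w.mean(0)-92*u)
E
```

```text
[473.04554177  14.98620464 136.42920015] [179.61122244  -1.71564287  10.65047853] 60.17178807436389
[471.8059741   14.79897383 144.42920015]
```

View pics/s10.png

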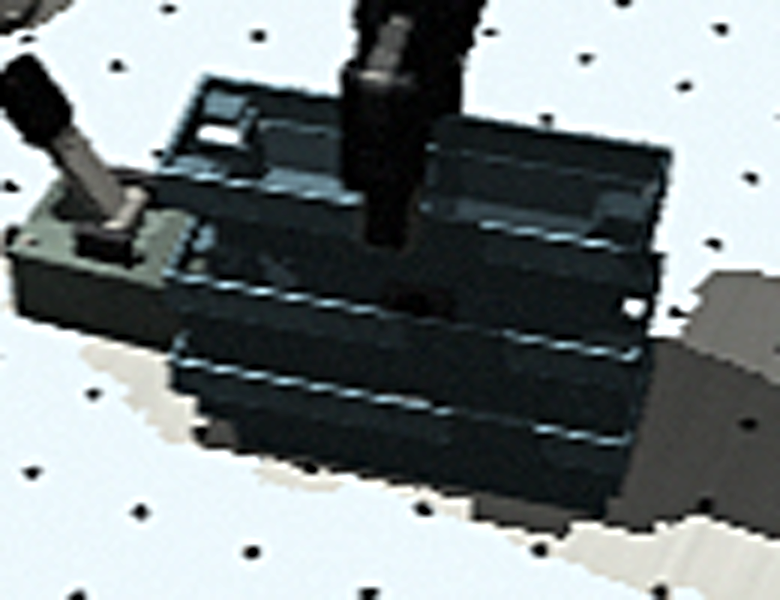

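Aligned over the stack. Lowering to about 117.

Call:
apply_moves(series=[[0,[0,0,-0.006],0],[0,[0,0,-0.012],0],[0,[0,0,-0.015],0],[0,[0,0,-0.017],0],[0,[0,0,-0.017],0]])

```text
time: 36.7
tool_pos: [473.0, 15.1, 119.2]
tcp_rot: [179.6, -1.7, 10.7]
ft_force: [-0.7, 0.9, -0.9]
finger_gap: 59.9
```

Call:
apply_moves(series=[[0,[0,0,-0.002],0],[0,[0,0,-0.004],0],[0,[0,0,-0.004],0]])

```text
time: 37.08
tool_pos: [473.3, 15.1, 116.6]
tcp_rot: [179.6, -1.7, 10.7]
ft_force: [-6.2, 0.3, 10.2]
finger_gap: 59.8
```

```bash
python3 - <<'E'
from h import *
s=sense();T=s['tool_pos'];print(T,s['tcp_rot'],s['finger_gap'],s['ft_force'])
q=snap('side');cv2.imwrite('pics/s11.png',cv2.convertScaleAbs(cv2.resize(q['color'][160:260,270:400],None,fx=6,fy=6,interpolation=cv2.INTER_CUBIC),alpha=1.8))
E
```

```text
[473.28552724  15.07170733 116.59499522] [179.59342263  -1.74226392  10.67480088] 59.81147905282251 [-6.17602863  0.33281283 10.22394175]
```

View pics/s11.png

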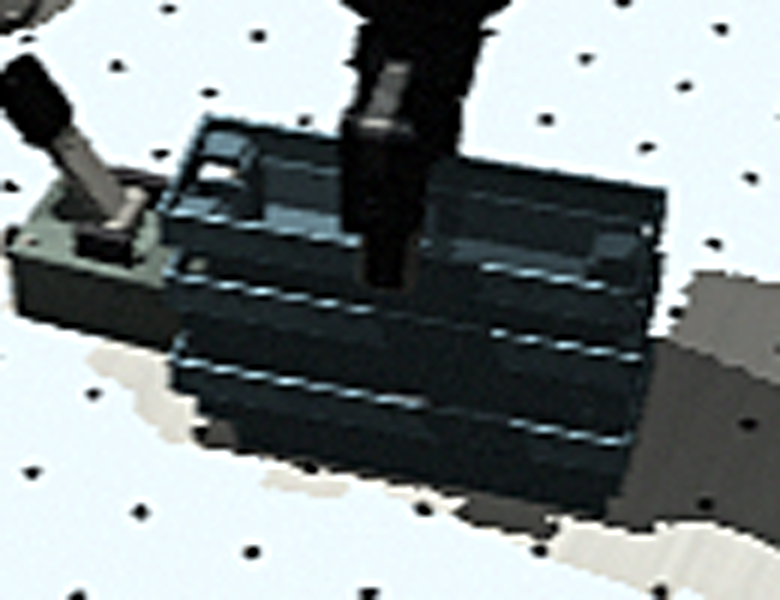

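Contact at the expected height (116.6). Release, lift, turn and look.

Call:
apply_moves(series=[[1,[0,0,0.001],0],[1,[0,0,0.001],0],[1,[0,0,0.001],0],[1,[0,0,0.005],0],[1,[0,0,0.03],0]])

```text
time: 37.75
tool_pos: [471.8, 15.2, 145.2]
tcp_rot: [179.7, -1.5, 10.7]
ft_force: [0.2, -0.3, 0.2]
finger_gap: 85.2
```

Call:
apply_moves(series=[[1,[0,0,0.03],0],[1,[0,-0.02,0.07],0.18],[1,[0,-0.05,0.1],0.36],[1,[0,-0.08,0.12],0.54],[1,[0,-0.11,0.12],0.72]])

```text
time: 38.38
tool_pos: [472.8, -96.1, 268.0]
tcp_rot: [179.4, -1.6, 52.3]
ft_force: [0.3, -0.8, 0.1]
finger_gap: 85.2
```

Call:
apply_moves(series=[[1,[0.01,-0.01,0],0.18],[1,[0.02,-0.02,0],0.36],[1,[0.03,-0.02,0],0.54],[1,[0.03,-0.02,0],0.72],[1,[0.03,-0.02,0],0.84]])

```text
time: 39.0
tool_pos: [502.9, -116.1, 268.0]
tcp_rot: [179.4, -1.6, 100.7]
ft_force: [-0.8, 0.7, -0.3]
finger_gap: 85.5
```

Call:
apply_moves(series=[[0.55,[0,0,0],0],[0.55,[0,0,0],0]])

```text
time: 39.25
tool_pos: [502.8, -116.1, 268.0]
tcp_rot: [179.4, -1.6, 100.5]
ft_force: [-0.3, 0.2, -0.0]
finger_gap: 51.7
```

```bash
python3 - <<'E'
from h import *
s=sense();print(s['tool_pos'],s['tcp_rot'],s['finger_gap'],s['ft_force'])
p=snap('wrist','w19.png'); mk(p,'shallow_tray_center',126)
print(find(p,'rail_carrier1_center'));mk(p,'rail_carrier1_center',20)
E
```

```text
[ 502.84139749 -116.13055523  268.00372071] [179.42797313  -1.62109469 100.53347337] 51.69066288149291 [-0.27393015  0.1897634  -0.02168411]
shallow_tray_center p 0.73 px [303.6  32.5] area 16552 rect@z 126 [474.2   3.8] [184.1  43.6] 10.5
[]
rail_carrier1_center p 0.44 px [303.5  32.4] area 16490 rect@z 20 [468.6  22.6] [254.5  60.2] 10.7
```

View pics/w19.png

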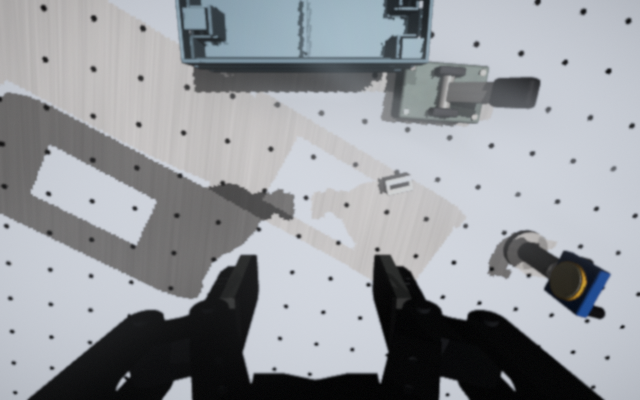

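The shallow tray is seated, with its length reading 184 mm at the z=126 plane. The carrier is at (397,183). Zooming in on it.

```bash
python3 - <<'E'
from h import *
p=snap('wrist'); c=p['color'][160:210,360:430]
cv2.imwrite('pics/w20.png',cv2.resize(c,None,fx=10,fy=10,interpolation=cv2.INTER_CUBIC))
print(onz(p,[(398,183)],20))
E
```

```text
[[ 599.52824577 -109.33929657   20.        ]]
```

View pics/w20.png

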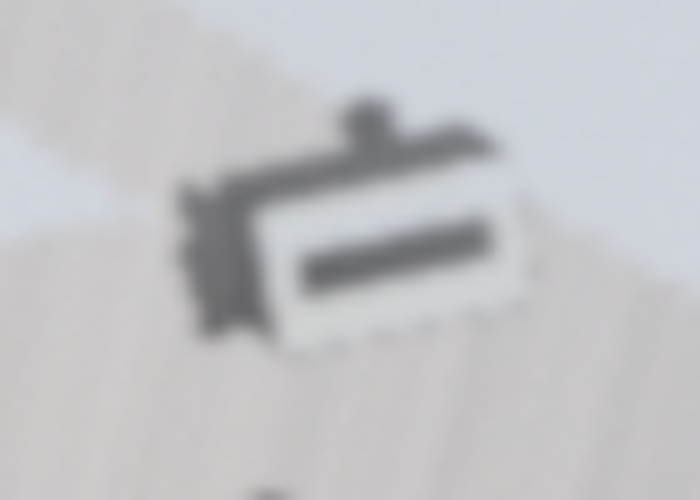

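```bash
python3 - <<'E'
from h import *
p=snap('wrist')
w=onz(p,np.array([(305,275),(490,237)])/10+[360,160],20);d=w[1]-w[0];print(w.round(1),w.mean(0),np.linalg.norm(d),np.degrees(np.arctan2(d[1],d[0])))
w=onz(p,np.array([(258,208),(508,152),(525,298),(285,348)])/10+[360,160],20);print(w.round(1),w.mean(0));
for i in range(4):
    d=w[(i+1)%4]-w[i];print(np.linalg.norm(d).round(1),(np.degrees(np.arctan2(d[1],d[0]))%180).round(1))
print(sense()['joint_pos'])
E
```

```text
[[ 592.4 -115.9   20. ]
 [ 612.  -107.8   20. ]] [ 602.21320383 -111.88640469   20.        ] 21.163085672728542 22.450813928322155
[[ 585.3 -109.3   20. ]
 [ 611.5  -98.    20. ]
 [ 617.7 -114.    20. ]
 [ 592.3 -124.7   20. ]] [ 601.69928307 -111.50211379   20.        ]
28.5 23.4
17.2 111.3
27.6 22.7
16.8 114.3
[-19.85968774  -6.03248755  96.23086013   1.68466412  90.12373067
 -30.50236894]
```

Call:
apply_moves(series=[[0.5,[0.03,0.001,-0.03],-0.18],[0.5,[0.06,0.002,-0.06],-0.36],[0.5,[0.08,0.003,-0.09],-0.54],[0.5,[0.095,0.004,-0.12],-0.72],[0.5,[0.099,0.0044,-0.14],-0.9]])

```text
time: 40.17
tool_pos: [601.8, -111.4, 125.9]
tcp_rot: [179.5, -1.6, 48.7]
ft_force: [-0.1, 0.1, 0.2]
finger_gap: 42.9
```

Call:
apply_moves(series=[[0.5,[0,0,-0.01],-0.18],[0.5,[0,0,-0.02],-0.36],[0.5,[0,0,-0.03],-0.457],[0.5,[0,0,-0.03],-0.457],[0.5,[0,0,-0.03],-0.457]])

```text
time: 40.8
tool_pos: [602.0, -111.5, 96.3]
tcp_rot: [179.5, -1.6, 22.7]
ft_force: [0.0, 0.4, 0.7]
finger_gap: 42.3
```

```bash
python3 - <<'E'
from h import *
s=sense();print(s['tool_pos'],s['tcp_rot'],s['finger_gap'],s['ft_force'])
p=snap('wrist','w21.png')
print(find(p,'rail_carrier1_center'));mk(p,'rail_carrier1_center',20)
E
```

```text
[ 601.98768206 -111.46278779   96.34692883] [179.51198454  -1.59580305  22.66687435] 42.28767630264862 [0.02792479 0.41765725 0.72620091]
[]
rail_carrier1_center p 0.27 px [ 14.2 342.8] area 3425 rect@z 20 [443.2  48.3] [107.1  21. ] 9.3
```

View pics/w21.png

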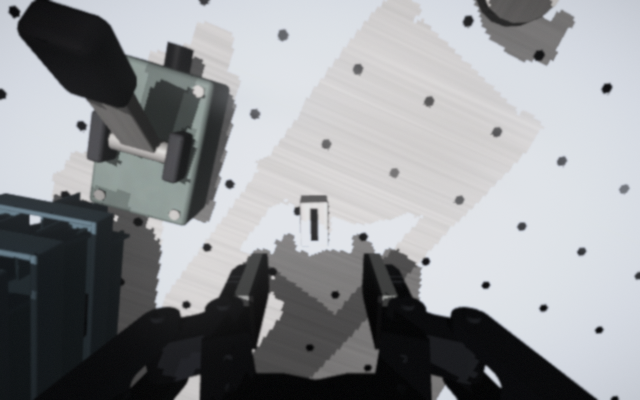

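```bash
python3 - <<'E'
from h import *
p=snap('wrist');print(onz(p,[(314,224),(314,222)],20))
E
```

```text
[[ 601.91440143 -111.33024797   20.        ]
 [ 603.16711954 -110.81183706   20.        ]]
```

Call:
apply_moves(series=[[0.5,[0,0,-0.04],0],[0.5,[0,0,-0.07],0],[0.5,[0,0,-0.08],0],[0.5,[0,0,-0.08],0],[0.5,[0,0,-0.08],0]], grip_force=40)

```text
time: 41.62
tool_pos: [603.5, -111.9, 18.3]
tcp_rot: [179.4, -1.7, 22.6]
ft_force: [-0.5, 0.2, -0.0]
finger_gap: 43.0
```

Call:
apply_moves(series=[[0.0,[0,0,0],0],[0,[0,0,0],0],[0,[0,0,0],0],[0,[0,0,0],0],[0,[0,0,0],0]], grip_force=40)

```text
time: 42.25
tool_pos: [604.9, -112.3, 20.2]
tcp_rot: [179.3, -1.9, 22.6]
ft_force: [-0.2, 0.1, 6.3]
finger_gap: 17.0
```

Call:
apply_moves(series=[[0,[0,0,0.04],0],[0,[0,0,0.09],0],[0,[0,0,0.14],0],[0,[0,0,0.19],0],[0,[0,0,0.24],0]])

```text
time: 42.88
tool_pos: [604.7, -112.2, 262.2]
tcp_rot: [179.3, -1.9, 22.6]
ft_force: [0.4, 0.6, -0.0]
finger_gap: 16.6
```

Call:
apply_moves(series=[[0,[-0.025,0,0.005],0.18],[0,[-0.05,0.005,0.01],0.36],[0,[-0.08,0.01,0.01],0.54],[0,[-0.11,0.015,0.01],0.72],[0,[-0.13,0.02,0.01],0.9]])

```text
time: 43.5
tool_pos: [473.5, -92.0, 272.4]
tcp_rot: [179.2, -1.9, 74.5]
ft_force: [0.6, 0.4, 0.0]
finger_gap: 16.8
```

Call:
apply_moves(series=[[0,[0,0.01,0],0.18],[0,[0,0.02,0],0.36],[0,[0,0.02,0],0.463],[0,[0,0.02,0],0.463],[0,[0,0.02,0],0.463]])

```text
time: 44.12
tool_pos: [473.5, -72.1, 272.5]
tcp_rot: [179.2, -1.9, 100.9]
ft_force: [-0.6, -0.3, -1.8]
finger_gap: 16.9
```

```bash
python3 - <<'E'
from h import *
s=sense();print(s['tool_pos'],s['tcp_rot'],s['finger_gap'],s['ft_force'])
p=snap('wrist','w22.png'); mk(p,'shallow_tray_center',126)
q=snap('side','s12.png');print(find(q,'rail_carrier1_center'))
E
```

```text
[473.49232732 -72.09479231 272.5435578 ] [179.23423506  -1.89251571 100.89346211] 16.88463082290893 [-0.554154   -0.27332536 -1.80297784]
shallow_tray_center p 0.78 px [330.9  87.6] area 19623 rect@z 126 [472.1  15. ] [183.6  61.4] 10.7
[(0.69, [595.8, 277.7, 18.3])]
```

View pics/w22.png

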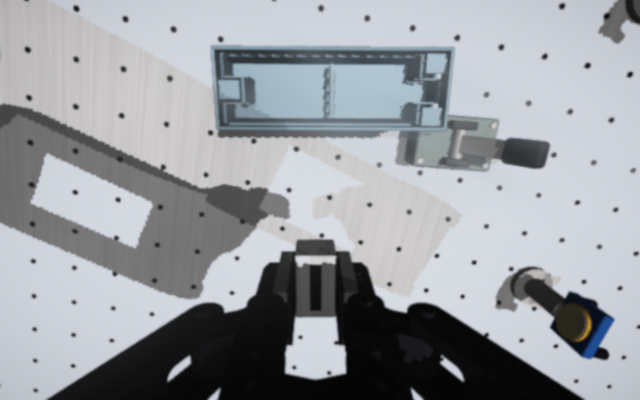

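The shallow tray measures 183.6x61.4 mm at z=126, centre (472.1,15.0), with its single lug on the left, opposite the second tray. The carrier is held. I'll place it in the +x bay.

Call:
apply_moves(series=[[0,[0.01,0.04,-0.02],0],[0,[0.028,0.085,-0.05],0],[0,[0.0285,0.0955,-0.1],0],[0,[0.0285,0.0955,-0.12],0],[0,[0.0285,0.0955,-0.12],0]])

```text
time: 44.95
tool_pos: [500.4, 23.7, 150.4]
tcp_rot: [179.5, -2.0, 101.0]
ft_force: [0.4, -0.5, -0.6]
finger_gap: 16.7
```

```bash
python3 - <<'E'
from h import *
s=sense();print(s['tool_pos'],s['tcp_rot'],s['finger_gap'],s['ft_force'])
p=snap('wrist','w23.png')
E
```

```text
[500.41118784  23.67598046 150.36956315] [179.48292389  -1.96014939 100.9628651 ] 16.68099559392383 [ 0.44981205 -0.50390788 -0.62640152]
```

View pics/w23.png

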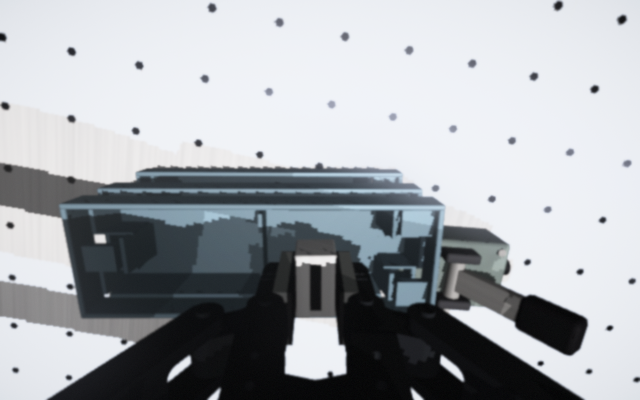

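Call:
apply_moves(series=[[0,[0.002,0,-0.012],0],[0,[0.002,0,-0.024],0],[0,[0.002,0,-0.034],0],[0,[0.002,0,-0.037],0],[0,[0.002,0,-0.037],0]])

```text
time: 45.62
tool_pos: [503.5, 23.4, 115.0]
tcp_rot: [179.3, -1.9, 100.9]
ft_force: [-0.1, -0.4, -0.9]
finger_gap: 17.0
```

Call:
apply_moves(series=[[0,[0,0,-0.001],0],[0,[0,0,-0.002],0],[0,[0,0,-0.002],0]])

```text
time: 46.0
tool_pos: [503.5, 23.4, 113.1]
tcp_rot: [179.3, -1.9, 100.9]
ft_force: [0.6, 0.9, -0.2]
finger_gap: 17.2
```

Call:
apply_moves(series=[[0,[0,0,-0.001],0],[0,[0,0,-0.002],0],[0,[0,0,-0.002],0]])

```text
time: 46.38
tool_pos: [503.6, 23.4, 111.2]
tcp_rot: [179.3, -1.9, 100.9]
ft_force: [-0.5, -0.1, 0.3]
finger_gap: 16.7
```

Call:
apply_moves(series=[[0.33,[0,0,0],0],[0.33,[0,0,0.0],0],[0.33,[0,0,0.001],0],[0.33,[0,0,0.03],0],[0.33,[0,0,0.07],0]])

```text
time: 47.0
tool_pos: [502.5, 23.4, 180.7]
tcp_rot: [179.5, -2.0, 100.9]
ft_force: [1.4, -0.1, 0.2]
finger_gap: 28.0
```

Call:
apply_moves(series=[[0.5,[-0.01,-0.03,0.04],0],[0.5,[-0.02,-0.07,0.08],0],[0.5,[-0.03,-0.09,0.1],0],[0.5,[-0.03,-0.09,0.1],0]])

```text
time: 47.5
tool_pos: [473.2, -67.9, 282.9]
tcp_rot: [179.3, -1.9, 100.8]
ft_force: [-0.3, 0.2, -0.3]
finger_gap: 42.6
```

```bash
python3 - <<'E'
from h import *
s=sense();print(s['tool_pos'],s['tcp_rot'],s['finger_gap'],s['ft_force'])
p=snap('wrist','w24.png'); mk(p,'shallow_tray_center',126)
E
```

```text
[473.18061889 -67.91292228 282.91247656] [179.27938539  -1.85219685 100.81165807] 42.610058732446355 [-0.26488728  0.21914873 -0.26990407]
shallow_tray_center p 0.67 px [327.6  93.5] area 17287 rect@z 126 [472.1  15. ] [183.9  62.6] 11.1
```

View pics/w24.png

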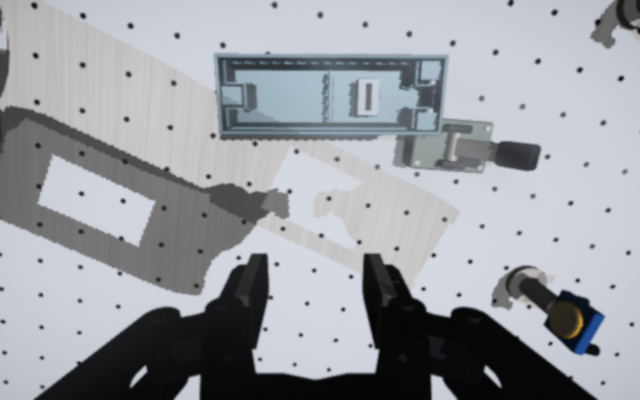

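First carrier is flat in the right bay (367,96). Now the other one.

Call:
apply_moves(series=[[0.5,[0.025,0.05,0],0],[0.5,[0.05,0.1,0],0],[0.5,[0.075,0.155,-0.01],0],[0.5,[0.1,0.21,-0.02],0],[0.5,[0.125,0.255,-0.03],0]])

```text
time: 48.22
tool_pos: [596.8, 192.5, 247.4]
tcp_rot: [179.7, -2.0, 101.0]
ft_force: [1.1, -0.2, 1.6]
finger_gap: 43.0
```

Call:
apply_moves(series=[[0.5,[0,0,0],0],[0.5,[0,0,0],0]])

```text
time: 48.48
tool_pos: [595.6, 193.4, 245.2]
tcp_rot: [179.9, -2.0, 101.1]
ft_force: [-0.6, -0.6, 0.0]
finger_gap: 42.8
```

```bash
python3 - <<'E'
from h import *
s=sense();print(s['tool_pos'],s['tcp_rot'],s['joint_pos'])
p=snap('wrist','w25.png'); print(find(p,'rail_carrier1_center'));mk(p,'rail_carrier1_center',20)
E
```

```text
[595.62144739 193.38671739 245.21588536] [179.87238097  -2.00709312 101.13879375] [12.1608701  11.1159408  80.94662425  2.00600345 87.77530449  0.94927021]
[(0.7, [609.5, 272.4, 22.7])]
rail_carrier1_center p 0.74 px [343.7 104. ] area 535 rect@z 20 [609.7 273.5] [18.3 29.1] 61.1
```

View pics/w25.png

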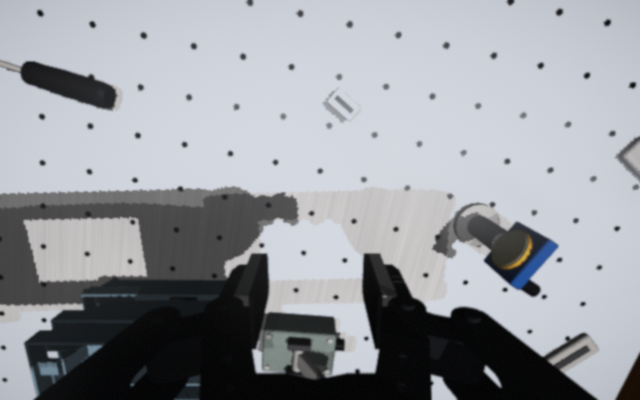

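Call:
apply_moves(series=[[0.5,[0.005,0.02,-0.03],0.18],[0.5,[0.01,0.04,-0.06],0.36],[0.5,[0.0141,0.06,-0.09],0.54],[0.5,[0.0141,0.08,-0.12],0.72],[0.5,[0.0141,0.08,-0.14],0.873]])

```text
time: 49.25
tool_pos: [610.3, 271.8, 106.8]
tcp_rot: [179.6, -2.0, 151.3]
ft_force: [-0.3, -1.5, -0.2]
finger_gap: 42.7
```

Call:
apply_moves(series=[[0.5,[0,0,0],0],[0.5,[0,0,0],0],[0.5,[0,0,0],0]])

```text
time: 49.62
tool_pos: [611.4, 271.6, 108.8]
tcp_rot: [179.5, -1.9, 151.2]
ft_force: [0.5, 0.8, 0.5]
finger_gap: 42.6
```

```bash
python3 - <<'E'
from h import *
s=sense();print(s['tool_pos'],s['tcp_rot'])
p=snap('wrist','w26.png'); print(find(p,'rail_carrier1_center'));mk(p,'rail_carrier1_center',20)
E
```

```text
[611.40080618 271.58737881 108.83543668] [179.52765452  -1.92268215 151.15123253]
[(0.75, [611.1, 273.3, 25.8])]
rail_carrier1_center p 0.61 px [315.5 210.9] area 1287 rect@z 20 [607.8 274.9] [18.2 33.8] 60.5
```

View pics/w26.png

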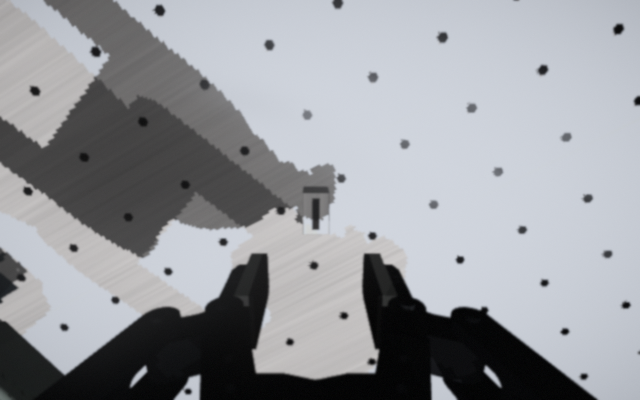

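Call:
apply_moves(series=[[0.5,[-0.002,0.0025,-0.04],0],[0.5,[-0.002,0.0025,-0.08],0],[0.5,[-0.002,0.0025,-0.091],0],[0.5,[-0.002,0.0025,-0.092],0],[0.5,[-0.002,0.0025,-0.092],0]], grip_force=40)

```text
time: 50.4
tool_pos: [610.4, 274.7, 18.2]
tcp_rot: [179.4, -1.9, 151.2]
ft_force: [0.0, 0.8, 0.5]
finger_gap: 43.0
```

Call:
apply_moves(series=[[0.0,[0,0,0],0],[0,[0,0,0],0],[0,[0,0,0],0],[0,[0,0,0],0],[0,[0,0,0],0]], grip_force=40)

```text
time: 51.02
tool_pos: [612.0, 275.3, 20.6]
tcp_rot: [179.3, -1.7, 151.2]
ft_force: [0.0, -1.1, 6.6]
finger_gap: 16.9
```

Call:
apply_moves(series=[[0,[0,0,0.04],0],[0,[0,0,0.09],0],[0,[0,0,0.14],0],[0,[0,0,0.19],0],[0,[0,-0.03,0.24],0]])

```text
time: 51.65
tool_pos: [611.6, 246.6, 262.8]
tcp_rot: [179.2, -1.7, 151.4]
ft_force: [0.9, -0.8, 0.2]
finger_gap: 17.1
```

Call:
apply_moves(series=[[0,[-0.025,-0.05,0.01],-0.18],[0,[-0.05,-0.1,0.012],-0.36],[0,[-0.075,-0.15,0.012],-0.54],[0,[-0.1,-0.2,0.012],-0.72],[0,[-0.13,-0.25,0.012],-0.883]])

```text
time: 52.28
tool_pos: [480.7, -4.8, 275.3]
tcp_rot: [179.1, -1.6, 100.5]
ft_force: [0.5, -0.5, 0.2]
finger_gap: 16.7
```

Call:
apply_moves(series=[[0,[-0.02,-0.04,0],0],[0,[-0.04,-0.067,0],0],[0,[-0.04,-0.067,0],0],[0,[-0.04,-0.067,0],0]])

```text
time: 52.78
tool_pos: [441.0, -71.7, 275.8]
tcp_rot: [179.1, -1.6, 100.5]
ft_force: [0.7, 0.1, -0.7]
finger_gap: 16.7
```

```bash
python3 - <<'E'
from h import *
s=sense();print(s['tool_pos'],s['tcp_rot'],s['finger_gap'])
p=snap('wrist','w27.png'); mk(p,'shallow_tray_center',126)
E
```

```text
[440.981055   -71.67250438 275.80870995] [179.07470763  -1.63659118 100.45420573] 16.722560545117666
shallow_tray_center p 0.97 px [368.  95.] area 17795 rect@z 126 [472.3  15. ] [184.1  61.5] 10.6
```

View pics/w27.png

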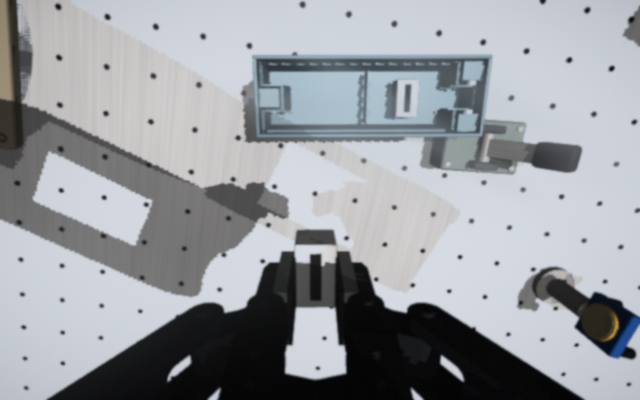

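Call:
apply_moves(series=[[0,[0,0.04,-0.03],0],[0,[0.001,0.078,-0.06],0],[0,[0.001,0.0785,-0.11],0],[0,[0.001,0.0785,-0.123],0],[0,[0.001,0.0785,-0.123],0]])

```text
time: 53.5
tool_pos: [441.8, 7.6, 152.4]
tcp_rot: [179.2, -1.7, 100.6]
ft_force: [0.7, -0.1, 0.5]
finger_gap: 16.8
```

```bash
python3 - <<'E'
from h import *
s=sense();print(s['tool_pos'],s['tcp_rot'],s['finger_gap'],s['ft_force'])
p=snap('wrist','w28.png')
E
```

```text
[441.82602148   7.58042094 152.35123083] [179.21216996  -1.68444368 100.5615922 ] 16.75499182420536 [ 0.7236917  -0.14558727  0.54028686]
```

View pics/w28.png

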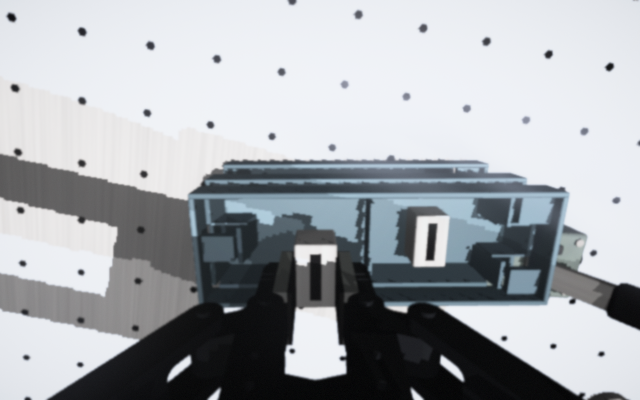

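Well placed over the left bay. Lowering.

Call:
apply_moves(series=[[0,[0,0,-0.012],0],[0,[0,0,-0.024],0],[0,[0,0,-0.034],0],[0,[0,0,-0.039],0],[0,[0,0,-0.039],0]])

```text
time: 54.18
tool_pos: [442.4, 7.3, 114.2]
tcp_rot: [179.1, -1.7, 100.5]
ft_force: [-0.2, -0.1, -0.2]
finger_gap: 17.1
```

```bash
python3 - <<'E'
from h import *
s=sense();print(s['tool_pos'],s['tcp_rot'],s['finger_gap'],s['ft_force'])
E
```

```text
[442.39519837   7.2704078  114.16029673] [179.13368498  -1.65894702 100.53282339] 17.06046211389155 [-0.2010962  -0.09024889 -0.17043107]
```

Call:
apply_moves(series=[[0,[0,0,-0.001],0],[0,[0,0,-0.0025],0],[0,[0,0,-0.0025],0]])

```text
time: 54.55
tool_pos: [442.4, 7.3, 111.7]
tcp_rot: [179.1, -1.7, 100.5]
ft_force: [0.8, -0.5, -0.3]
finger_gap: 16.9
```

Call:
apply_moves(series=[[0.33,[0,0,0],0],[0.33,[0,0,0.0],0],[0.33,[0,0,0.001],0],[0.33,[0,0,0.03],0],[0.33,[0,0,0.07],0]])

```text
time: 55.18
tool_pos: [441.3, 7.4, 181.4]
tcp_rot: [179.3, -1.7, 100.5]
ft_force: [-0.1, -0.3, 0.0]
finger_gap: 28.2
```

Call:
apply_moves(series=[[0.5,[0.01,-0.03,0.04],0],[0.5,[0.02,-0.06,0.08],0],[0.5,[0.03,-0.075,0.1],0],[0.5,[0.03,-0.075,0.1],0]])

```text
time: 55.68
tool_pos: [472.6, -68.7, 283.3]
tcp_rot: [179.1, -1.6, 100.4]
ft_force: [1.0, -0.7, -0.1]
finger_gap: 42.5
```

```bash
python3 - <<'E'
from h import *
s=sense();print(s['tool_pos'],s['tcp_rot'],s['finger_gap'],s['ft_force'])
p=snap('wrist','w29.png'); mk(p,'shallow_tray_center',126)
q=snap('side');cv2.imwrite('pics/s13.png',cv2.convertScaleAbs(cv2.resize(q['color'][130:280,200:400],None,fx=4,fy=4,interpolation=cv2.INTER_CUBIC),alpha=1.8))
t=snap('top','t13.png')
E
```

```text
[472.56720383 -68.68697729 283.26374977] [179.10699219  -1.61957663 100.43625177] 42.537595407242826 [ 0.95720923 -0.68089756 -0.05925125]
shallow_tray_center p 0.97 px [329.8  91.7] area 16737 rect@z 126 [472.3  14.4] [184.7  62.6] 11.0
```

View pics/w29.png

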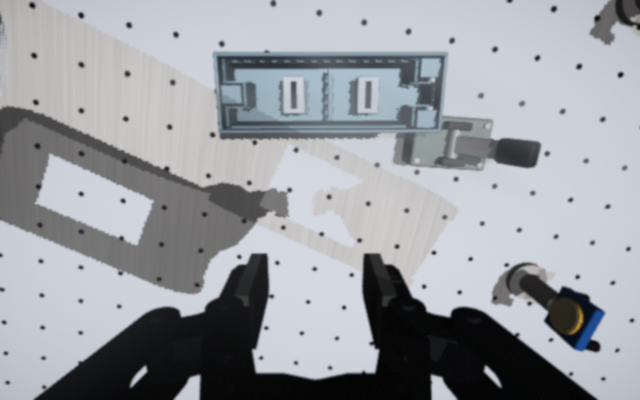

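View pics/s13.png

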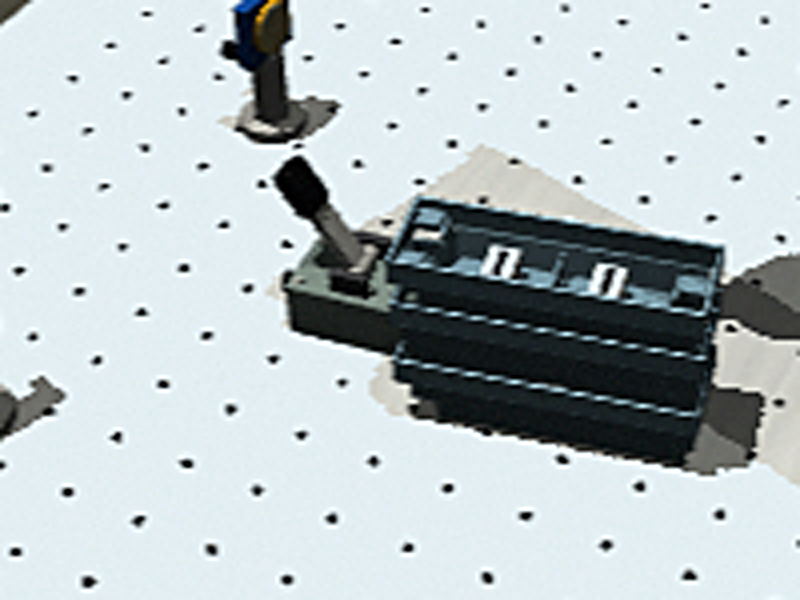

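View pics/t13.png

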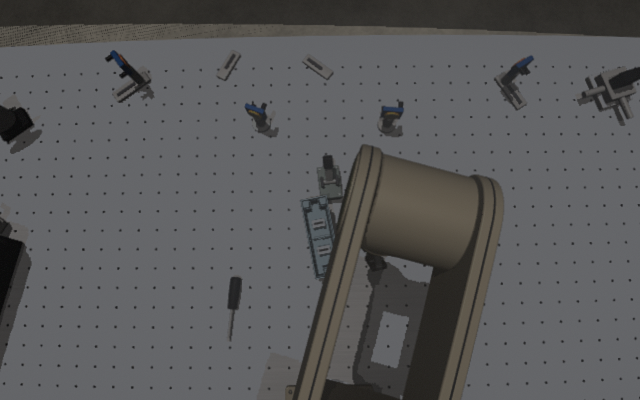

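All parts are in place and the robot is clear. One last numeric check of the stack in the side view, then I'll hand in.

```bash
python3 - <<'E'
from h import *
q=snap('side')
img=cv2.convertScaleAbs(cv2.resize(q['color'][170:260,270:400],None,fx=6,fy=6,interpolation=cv2.INTER_CUBIC),alpha=1.8)
y=np.radians(10.7);u=np.array([np.cos(y),np.sin(y),0]);v=np.array([-u[1],u[0],0])
for c,z in(((470.6,16.1),50),((470.8,15),94),((472.2,14.8),126)):
    C=[np.array([*c,z])+a*92*u+b*31*v for a,b in((1,-1),(1,1),(-1,1),(-1,-1))]
    P=((proj(q,C)-[270,170])*6).astype(int)
    for a in P: cv2.circle(img,tuple(int(i) for i in a),4,(0,0,255),1)
cv2.imwrite('pics/s14.png',img)
E
```

```text
(no output)
```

View pics/s14.png

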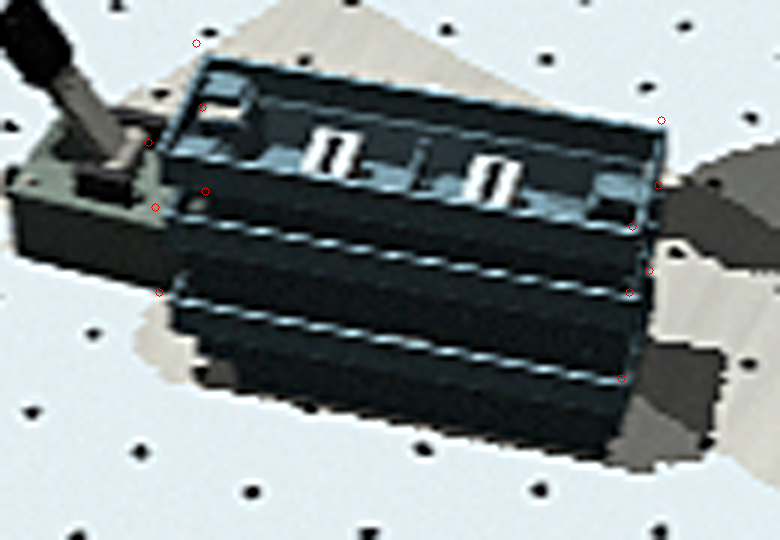

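The predicted corners are off by the same small calibration shift at all three rim levels. The 44 and 32 mm rim steps match, and the trays are level at both ends. Handing in.

```bash
python3 - <<'E'
from h import *
print(sense()['time'],hand_in())
E
```

```text
the job is handed in; nothing more can be done
55.925 None
```

The job is handed in at 55.9 s of the 210 s allowed. The laser is switched off and the optics are packed in one stack of three trays.

**What I did**
- **Laser:** I flipped the isolator lever first. It leans to the cable-gland side, which is off.
- **Base tray:** it holds the only lens cell I found.
- **Second tray:** I turned it end for end onto the base tray. It holds the only square mount I found.
- **Shallow tray:** it sits on top with both rail carriers, one in each bay.

**Last checks**
- **Stacking:** the rim outlines matched the tray's size at z = 94 mm and 126 mm, within 1 mm in the last measurement of each. The side view showed matching rim steps at both ends. So the trays stand level on the lugs and are not nested.
- **Position:** the tray centres agree within about 2 mm.
- **Contents:** I saw the lens cell and the square mount flat in their trays before covering them. Both carriers are visible flat in their bays.
- **Untouched items:** the mirror mounts and the screwdriver look unmoved.

**What disagreed**
- The description says the shallow tray starts pointing opposite to the second tray. In the pictures all three trays had their single lug at the same (-x) end. I followed the pictures and turned the shallow tray only 10°, which leaves it opposite to the tray below.
- The side camera showed a steady 1–2 pixel offset from my predicted corners. It was the same at all three levels, so I took it as calibration error.
- The trained networks often missed the square mount and a carrier, so I measured those from the pixels.

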